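# Set the toasting grill for tall sandwiches and load the pans

### The arm

A 7-joint arm with a two-finger parallel gripper is mounted at the origin on the work surface. World frame = base frame: x ahead of the robot, y to its left, z up, the work surface at z = 0. Lengths are in m, angles in rad, forces in N, time in s.
With the tool pointing down it reaches from about 0.35 to 0.9 m from the base axis. Payload 8.1 kg.
Tool frame: the origin (TCP) lies midway between the tips of the shut fingers; the grasp point (between the pads) lies 19 mm behind it (env.grip_point_offset is the distance from the TCP to the grasp point, in m); x points along the fingers, z is the direction in which the jaws open and shut, and the axes are right-handed (so a half turn about x gives the same grasp; the last joint's range is limited). The gripper opens to 92 mm and grips with 3 to 60 N. Pads are 19 mm wide; open, the fingers measure 130 mm over their backs; the gripper's body (75 mm by 190 mm) begins 47 mm behind the grasp point.
Start: joints at [-1.43, 0.434, 0.025, 1.573, -0.012, 1.134, -0.075], TCP at [0.151, 0.607, 0.227] pointing down, gripper open.
Joint ranges: [-2.62, 2.62], [-0.44, 2.09], [-1.27, 1.32], [0.08, 2.57], [-1.32, 4.46], [0.12, 2], [-2.74, 2.74]. Speed limits (rad/s): [2.22, 2.22, 3.01, 3.01, 3.14, 3.14, 3.14].

### API

Orientations are given as a rotation vector (axis times angle).
In Python, from station import env, eyes, order gives the robot as it stands. The module is installed in compiled form; this text tells all that it offers.
- The arm moves only by the tool servo_tool, never from a script. Its argument "commands" is a list of rows, each a list of 5 numbers: the shift along the tool's x, y, z in mm, then the turn about the tool's x in rad, then the opening, from -1 (shut) to 1 (fully open), so that 0 is half open. In form: [[x, y, z, yaw, claw], ...]. A call has 1 to 5 rows; each row is the pose to reach, as a shift and turn from the pose commanded when the call began, along the tool's axes at that moment; what a row does not reach only later rows make up. A row lasts 1/10 s, in which the tool goes at most 50 mm and 8.59 degrees, less where a joint would pass 70% of its speed; a pose out of reach is approached as far as the arm can. A call with a gripper value outside its range is refused whole. The fingers move at their own pace and stop on an object; "squeeze" is the grip in N (left out, the last holds). Time passes only in rows, so rows that repeat a pose let the fingers close. It gives the time, the measured TCP pose, the force and the opening at its end, in the units of the state.
- env.get_state(): the state, without advancing time (a new reading comes with each control period).
- eyes.read_camera(name): name is "scene" or "top"; returns a dict with "color" (420x560x3 uint8, red, green, blue), "intrinsics" (3x3 intrinsics, pixels), "world_from_camera" (4x4, takes a point from camera to world coordinates). Camera axes: x right, y down, z forward; pixel columns grow to the right and rows downward; lengths in m; the calibration is good to about 2 mm. A picture is of the moment at which its call begins. There is no depth.
- order.close_job(): hands the job in, once; it reports no verdict.
The state is a dict: "clock": time; "joint_pos": joint angles; "qvel": joint speeds; "tau": joint torques, N m; "tcp_pos": TCP position; "tool_rot": TCP orientation; "force": force on the tool from outside, world axes, zero at the start; "moment": the same for the moment, N m; "grip_width": finger opening in m.
Only numpy, scipy, OpenCV 4.12 (cv2) and the standard library are available. Lean on these libraries where they do the work, as an engineer would, in place of code of your own. Each camera call takes 0.05 s, during which the arm holds its last target. There are 200 camera calls.

### The job

Set up the toasting grill while it is still off: loosen the brass jam nut by at least one flat (a sixth of a turn), turn the lift screw until the pointer stands at the long line of the scale, and do the nut up fully tight again. Then slide every pan along the bed, without lifting it off the steel, until it sits squarely on a marked place of its own under the heating head with its handle towards you, and only then flip the power switch on. Leave the other things on the bench where they are.

Things in the scene. Friction and masses are not known exactly. Their poses are not given: they have to be found in the camera images.
- grill: The grill, fixed on the bench, turned by up to 4 degrees: a steel bed with a hood over its middle. Origin on the bench (z = 0) under the centre of the middle marked place; x to the back (away from the robot), y left, z up. Lengths below in its frame: bed top z = 30 mm, x -125..115, y -380..500; two posts behind at x 77..107, y +-132..178; the heating head moves up and down under the hood.
- hood_top (a point): Point on the hood's flat top at the screw's axis (15, 0, 185) mm in the grill's frame. The hood (fixed) spans x -40..80, y -200..200, z 140..185 mm. At x = 15 its top carries the power switch (y = +140), the lift screw with the jam nut (y = 0), the pointer rod (y = -128) and the scale plate (y -150..-186, up to z = 253).
- place1 (a point): Left marked place on the bed (a dark 110 mm square outline, with a dark line running from it to the bed's front edge for the handle): centre of the square, on the bed's top, 120 mm to the left (y) of place2. Axes as the grill's.
- place2 (a point): Middle marked place, centre of its square, directly below the hood's middle.
- place3 (a point): Right marked place, 120 mm to the right of place2.
- jam_nut (a joint): Brass hexagonal jam nut, 46 mm across flats, 20 mm high, on the hood's top round the screw. 0 rad = fully tight (a stop; it starts there), growing counter-clockwise seen from above to 2.1 rad. Stiff (0.4 N m), stays where left, does not rise. Tight, it clamps the screw against 1.5 N m; from 0.6 rad the screw is free. Tight means below 0.15 rad, loosened by a flat above 0.7 rad.
- nut_grip (a point): Centre of the jam nut on its vertical axis (z = 197 mm in the grill's frame; nut from 187 to 207 mm). Turns with the nut: its y axis is square to a pair of flats, as are the directions 60 and 120 degrees from it. The screw's grip bar stands above the nut up to z = 236 mm and within 20 mm of the axis, so the fingers go down on either side of it.
- lift_screw (a joint): Lift screw, vertical, through nut and hood. Grows clockwise seen from above, 0 to 9 rad, many turns; each rad raises the heating head and its pointer by 4 mm (25 mm a turn). It starts about 3.4 to 5.3 rad too low; the long line is at 5.5 rad. It stays where it is left (0.2 N m friction).
- screw_grip (a point): Point in the screw's grip bar, on the screw's axis, 7 mm below the bar's top (z = 229 mm in the grill's frame). The bar is 36 mm long, 14 mm thick and 24 mm high (z 212 to 236 mm); the frame turns with the screw: x along the bar, y across its 14 mm.
- pointer (a point): Tip of the pointer, a small steel tab on the rod that rises out of the hood's top with the heating head; it moves up and down along the inner edge of the scale plate.
- long_mark (a point): The long line of the scale plate, at the plate's inner edge (z = 222 mm in the grill's frame): the line that runs right across the plate, among short ones 5 mm apart. The pointer is at it when both are at the same height.
- head_underside (a point): Centre of the underside of the heating head, a block 110 mm (x, -50..60) by 370 mm (y, +-185) by 40 mm high. It starts 21 to 28 mm above the bed, lower than the pans' rims; at the setting it is 42 mm above the bed.
- power_switch (a joint): Steel bat of the power switch on the hood's top, pivoting about the grill's x axis at (15, 140, 193) mm in the grill's frame. -0.4 rad = off, leaning right, towards the screw; +0.4 rad = on, leaning left. Over-centre: pushed past 0 it snaps to the other side (about 2 N at the tip). It starts off.
- switch_tip (a point): Centre of the 17 mm ball at the end of the bat, 48 mm from the pivot.
- pan1: Black square grill pan on the bed, left or right of the heating head (two or three of three are present, None if absent). 100 x 100 mm, 30 mm high; origin at the centre of the square's underside, z up. The flat handle points along -x, roughly to the robot: 18 mm wide (y), 12 mm thick, from x = -50 to -150 mm, its middle 28 mm above the underside. 0.4 to 0.8 kg.
- pan2: Black square grill pan on the bed, left or right of the heating head (two or three of three are present, None if absent). 100 x 100 mm, 30 mm high; origin at the centre of the square's underside, z up. The flat handle points along -x, roughly to the robot: 18 mm wide (y), 12 mm thick, from x = -50 to -150 mm, its middle 28 mm above the underside. 0.4 to 0.8 kg.
- pan3: Black square grill pan on the bed, left or right of the heating head (two or three of three are present, None if absent). 100 x 100 mm, 30 mm high; origin at the centre of the square's underside, z up. The flat handle points along -x, roughly to the robot: 18 mm wide (y), 12 mm thick, from x = -50 to -150 mm, its middle 28 mm above the underside. 0.4 to 0.8 kg.
- spatula: Spatula, 230 mm long, 18 mm high, lying flat. Bystander: leave it. Origin at the middle of its underside.
- tub: Steel bowl, 100 mm wide, 60 mm high. Bystander: leave it. Origin at the middle of its underside.
- pepper: Amber pepper jar, 40 mm wide, 75 mm high. Bystander: leave it. Origin at the middle of its underside.
- salt_dish: White salt dish, 60 mm wide, 24 mm high. Bystander: leave it. Origin at the middle of its underside.

How it is judged:
By the outcome, as a careful person would: the job done as asked, in the order asked, and still so for the second after the job is handed in, with the robot touching nothing.
Of pan1, pan2, pan3 only 2 to 3 are there at a start; the rules pass over those that are not, and their reading is None.
At some moment in a run one of pan1, pan2, pan3 may be knocked a few centimetres aside while the robot is not near it.
Once in a run the grip may slacken for a moment while it holds something.
It also fails if it takes over 210 s, if anything falls off the work surface, if the arm or the gripper's body presses on something with over 40 N, if the wrist force passes 120 N, or if a joint passes its speed limit or range.

## Working session

There is one attempt and no reset: what is moved stays moved. The work goes in short steps, Python scripts to look and compute and a tool call to move; the robot and the scene stay as the last step left them, time stands still between calls to the robot, and variables do not carry over. Pictures are saved under pics/ and viewed, about 12 in all and at most 16, crops included, and the job is handed in when it is done.

Besides the shell and the picture viewer there is one more tool, called after "Emit:" as name(argument=value, ...), one argument or row to a line, values as JSON. servo_tool: Moves the arm, as the interface text tells. Its arguments: {"type":"object","properties":{"commands":{"type":"array","items":{"type":"array","items":{"type":"number"}}},"squeeze":{"type":"number"}},"required":["commands"]}

```bash
mkdir -p pics; python3 - <<'E'
from station import env,eyes,order
import cv2,numpy as np
print(env.get_state(), env.grip_point_offset)
for n in("scene","top"):
    r=eyes.read_camera(n); print(n,r["intrinsics"].tolist(),np.round(r["world_from_camera"],4).tolist())
    cv2.imwrite(f"pics/{n}0.png",r["color"][...,::-1])
E
```

```text
{'clock': 0.0, 'joint_pos': array([-1.42958592,  0.4352338 ,  0.02496454,  1.57414042, -0.01157905,
        1.13396988, -0.07509041]), 'qvel': array([ 1.01374457e-03,  5.86640662e-04,  4.31860473e-05,  1.39454970e-03,
       -6.28139968e-04, -4.00266894e-04,  1.29509478e-03]), 'tau': array([ 2.06208147e-04, -6.67886281e+01,  9.84951854e-01, -3.14448094e+01,
       -6.05825731e-02,  4.30242950e-02,  1.63061359e-04]), 'tcp_pos': array([0.15080836, 0.60599005, 0.2259214 ]), 'tool_rot': array([-1.02880668,  1.3159271 ,  1.0269513 ]), 'force': array([-0.21893018, -0.38752306,  0.03570123]), 'moment': array([-0.02032106,  0.03722363, -0.05052322]), 'grip_width': 0.09179741587581845} 0.0188
scene [[493.7929260123897, 0.0, 280.2014942352806], [0.0, 493.7929260123897, 204.98159948012915], [0.0, 0.0, 1.0]] [[0.9334, -0.2649, 0.2421, 0.2142], [-0.3588, -0.7002, 0.6172, -0.6978], [0.0061, -0.6629, -0.7486, 0.9972], [0.0, 0.0, 0.0, 1.0]]
top [[541.8809092234128, 0.0, 280.41824365724636], [0.0, 541.8809092234128, 202.35604085515482], [0.0, 0.0, 1.0]] [[-0.0156, -0.985, 0.1719, 0.3081], [-0.9999, 0.0163, 0.0026, 0.0232], [-0.0053, -0.1718, -0.9851, 1.3994], [0.0, 0.0, 0.0, 1.0]]
```

View pics/scene0.png

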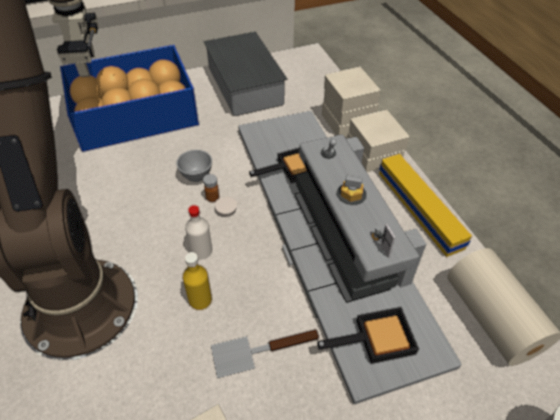

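View pics/top0.png

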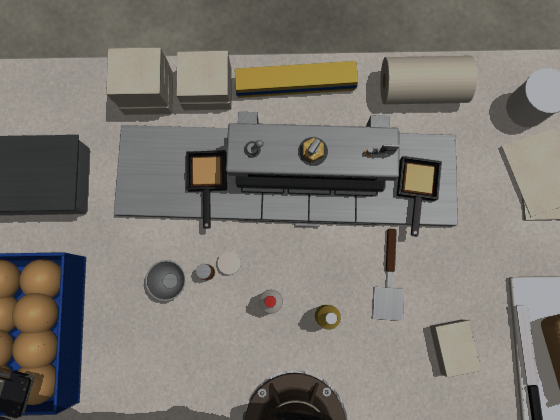

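Both views show two pans, one left and one right of the hood. The left pan is at top (206,170) and the right at (418,178). The nut is at (313,149), the switch at (252,148) and the pointer and scale at about (380,148). Next I'll zoom in on the hood.

```bash
cat > h.py <<'E'
from station import env,eyes,order
import cv2,numpy as np
from scipy.spatial.transform import Rotation as R
def ray(r,uv,z):
    T=r["world_from_camera"]; d=T[:3,:3]@np.linalg.solve(r["intrinsics"],[uv[0],uv[1],1.]); o=T[:3,3]
    return o+d*(z-o[2])/d[2]
def proj(r,p):
    T=r["world_from_camera"]; c=T[:3,:3].T@(np.asarray(p)-T[:3,3]); q=r["intrinsics"]@c; return q[:2]/q[2]
def crop(r,u,v,w,h,k): # crop top-left u,v
    return cv2.resize(r["color"][v:v+h,u:u+w,::-1],None,fx=k,fy=k,interpolation=cv2.INTER_CUBIC)
E
python3 - <<'E'
from h import *
t=eyes.read_camera("top"); s=eyes.read_camera("scene")
a=crop(t,105,110,360,125,2.2); b=crop(s,290,125,150,150,2.2)
c=crop(t,285,125,120,60,3.8)
img=np.zeros((600,800,3),np.uint8); img[:a.shape[0],:a.shape[1]]=a[:,:800]
img[270:600,:330]=b; img[300:300+c.shape[0],340:340+c.shape[1]]=c[:, :456]
cv2.imwrite("pics/z1.png",img); np.save("top0.npy",t["color"])
for z,l in((.03,[(121,125),(116,215),(457,223),(456,137)]),(.185,[(229,124),(397,129),(313,149)])):
    for p in l: print(p,np.round(ray(t,p,z),4))
E
```

```text
(121, 125) [0.7609 0.4436 0.03  ]
(116, 215) [0.5212 0.448  0.03  ]
(457, 223) [ 0.4863 -0.4215  0.03  ]
(456, 137) [ 0.713  -0.4352  0.03  ]
(229, 124) [0.7077 0.1435 0.185 ]
(397, 129) [ 0.6888 -0.2476  0.185 ]
(313, 149) [ 0.6441 -0.051   0.185 ]
```

View pics/z1.png

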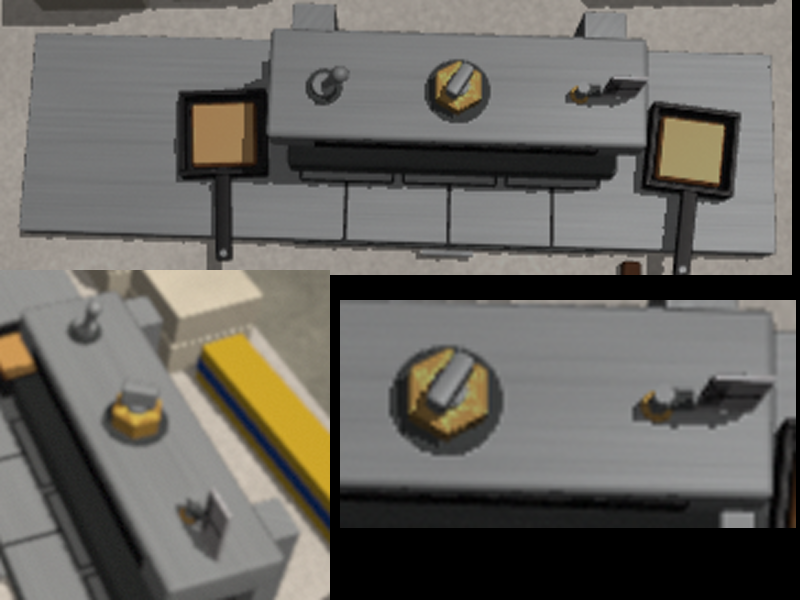

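```bash
cat >> h.py <<'E'
from scipy.optimize import least_squares
def fit(obj,w):  # 2D pose (x,y,th) with obj->world
    obj=np.array(obj,float);w=np.array(w,float)[:,:2]
    a=obj-obj.mean(0);b=w-w.mean(0)
    th=np.arctan2((a[:,0]*b[:,1]-a[:,1]*b[:,0]).sum(),(a*b).sum())
    M=np.array([[np.cos(th),-np.sin(th)],[np.sin(th),np.cos(th)]])
    t=w.mean(0)-M@obj.mean(0); return t,th,w-(obj@M.T+t)
E
python3 - <<'E'
from h import *
t=eyes.read_camera("top"); s=eyes.read_camera("scene")
f=lambda p:(105+p[0]/2.2-.25,110+p[1]/2.2-.25)
bed=[ray(t,f(p),.03) for p in[(22,234),(775,253),(37,35),(771,57)]]
hood=[ray(t,f(p),.185) for p in[(273,30),(270,137),(645,40),(645,150)]]
ob=[(-.125,.5),(-.125,-.38),(.115,.5),(.115,-.38)];oh=[(.08,.2),(-.04,.2),(.08,-.2),(-.04,-.2)]
for o,w in((ob,bed),(oh,hood),(ob+oh,bed+hood)):
    T,th,e=fit(o,w); print(np.round(T,4),round(np.degrees(th),2),np.round(e*1000,1).tolist())
sq=[(.05,.05),(.05,-.05),(-.05,-.05),(-.05,.05)]
c,sn=np.cos(th),np.sin(th);M=np.array([[c,-sn],[sn,c]])
for P in([(180,92),(267,90),(268,175),(178,182)],[(653,103),(740,113),(733,197),(645,188)]):
    Tp,tp,e=fit(sq,[ray(t,f(p),.06) for p in P]); print("pan world",np.round(Tp,4),np.degrees(tp).round(1),"grill",np.round(M.T@(Tp-T),4),np.degrees(tp-th).round(1),np.abs(e).max())
st=env.get_state(); print(R.from_rotvec(st["tool_rot"]).as_matrix().round(3))
# check scene reprojection of hood corners, nut, pointer/mark
G=lambda p:np.r_[T+M@np.array(p[:2]),p[2]]
for p in[(-.04,.2,.185),(-.04,-.2,.185),(.015,0,.207),(.015,-.14,.222),(.015,-.15,.222),(.015,-.186,.253),(.015,.14,.193)]:
    print(p,G(p).round(4),proj(s,G(p)).round(1),proj(t,G(p)).round(1))
hsv=cv2.cvtColor(t["color"],cv2.COLOR_RGB2HSV)[125:170,290:335]
m=cv2.inRange(hsv,(12,90,60),(35,255,255)); h=cv2.convexHull(cv2.findNonZero(m)); mm=cv2.moments(h)
cx,cy=mm["m10"]/mm["m00"]+290,mm["m01"]/mm["m00"]+125; print("nut",cx,cy,ray(t,(cx,cy),.2),"grill nut",G((.015,0,.2)))
q=np.array([ray(t,(x+290,y+125),.207)[:2] for x,y in h[:,0]])-ray(t,(cx,cy),.207)[:2]
for a in range(0,60,5):
    d=np.radians(a)+th+np.arange(3)*np.pi/3
    print(a,[round(1e3*(np.ptp(q@[np.cos(k),np.sin(k)])),1) for k in d])
E
```

```text
[ 0.6213 -0.0505] -2.58 [[-0.6, -3.5], [2.6, 3.2], [0.4, -1.7], [-2.4, 2.0]]
[ 0.6215 -0.0497] -2.76 [[-1.8, -2.3], [1.7, -5.0], [-0.4, 3.4], [0.5, 3.9]]
[ 0.6214 -0.0501] -2.61 [[-0.9, -3.9], [2.7, 2.8], [0.1, -2.1], [-2.3, 1.7], [-1.2, -2.1], [2.3, -4.5], [-0.8, 3.7], [0.1, 4.5]]
pan world [0.626  0.2136] 1.1 grill [-0.0073  0.2637] 3.7 0.004044214007103086
pan world [ 0.5986 -0.3258] -7.8 grill [-0.0101 -0.2764] -5.2 0.0007999778960432469
[[-0.    -0.97   0.241]
 [-0.001  0.241  0.97 ]
 [-1.    -0.    -0.001]]
(-0.04, 0.2, 0.185) [0.5905 0.1515 0.185 ] [297. 142.] [225.5 173. ]
(-0.04, -0.2, 0.185) [ 0.5723 -0.2481  0.185 ] [365.5 270.3] [399.9 177.9]
(0.015, 0, 0.207) [ 0.6363 -0.0508  0.207 ] [351.2 186.5] [313.6 149.7]
(0.015, -0.14, 0.222) [ 0.63   -0.1907  0.222 ] [380.2 229.2] [376.4 149.6]
(0.015, -0.15, 0.222) [ 0.6295 -0.2007  0.222 ] [382.5 232.9] [380.9 149.8]
(0.015, -0.186, 0.253) [ 0.6279 -0.2366  0.253 ] [393.5 236.9] [399.9 146.4]
(0.015, 0.14, 0.193) [0.6427 0.089  0.193 ] [326.9 150.6] [252.3 149.7]
nut 313.0520681265207 148.65839416058395 [ 0.64074862 -0.05018292  0.2       ] grill nut [ 0.63634148 -0.05082459  0.2       ]
0 [np.float64(51.7), np.float64(51.3), np.float64(52.4)]
5 [np.float64(51.6), np.float64(51.0), np.float64(52.3)]
10 [np.float64(51.3), np.float64(50.7), np.float64(51.8)]
15 [np.float64(50.6), np.float64(50.0), np.float64(50.9)]
20 [np.float64(49.6), np.float64(49.0), np.float64(49.9)]
25 [np.float64(48.1), np.float64(47.6), np.float64(48.5)]
30 [np.float64(46.9), np.float64(45.9), np.float64(47.2)]
35 [np.float64(47.8), np.float64(47.1), np.float64(47.4)]
40 [np.float64(49.1), np.float64(48.9), np.float64(49.0)]
45 [np.float64(50.1), np.float64(50.4), np.float64(50.3)]
50 [np.float64(50.8), np.float64(51.5), np.float64(51.1)]
55 [np.float64(51.3), np.float64(52.2), np.float64(51.6)]
```

```bash
cat >> h.py <<'E'
T=np.array([.622,-.0501]);TH=np.radians(-2.6)
M=np.array([[np.cos(TH),-np.sin(TH)],[np.sin(TH),np.cos(TH)]])
def g2w(x,y): return T+M@np.array([x,y])
def w2g(p): return M.T@(np.asarray(p)[:2]-T)
def to(x,y,z,jaw=None):
    """tool-frame mm shift and yaw to reach world xyz (m), jaw axis angle deg (mod 180)"""
    s=env.get_state(); A=R.from_rotvec(s["tool_rot"]).as_matrix()
    d=A.T@(np.array([x,y,z])-s["tcp_pos"])*1e3
    ja=np.degrees(np.arctan2(A[1,2],A[0,2])); yaw=None
    if jaw is not None: yaw=round(np.radians(-((jaw-ja+90)%180-90)),3)
    print("t",round(s["clock"],2),"tcp",s["tcp_pos"].round(4),"shift",d.round(1),"yaw",yaw,"jaw now",round(ja,1),"j",s["joint_pos"].round(2),"F",s["force"].round(1),"w",round(s["grip_width"],4))
E
python3 -c "
from h import *
to(.639,-.05,.30,88)"
```

```text
t 0.3 tcp [0.1509 0.6064 0.2265] shift [ -73.2 -632.2 -519.1] yaw -0.209 jaw now 76.0 j [-1.43  0.43  0.03  1.57 -0.01  1.13 -0.08] F [ 0.7 -1.1 -0.1] w 0.0921
```

Emit:
servo_tool(
  commands=[
    [-60,0,0,0,1],
    [-100,0,0,0,1],
    [-100,-50,-40,0,1],
    [-100,-90,-74,0,1],
    [-100,-126,-104,0,1],
  ],
)

```text
clock: 0.8
tcp_pos: [0.241, 0.4847, 0.327]
tool_rot: [-1.028, 1.314, 1.028]
force: [1.6, 0.7, 1.0]
grip_width: 0.0919
```

Emit:
servo_tool(
  commands=[
    [0,-38,-31,0,1],
    [0,-76,-62,0,1],
    [0,-114,-93,-0.1,1],
    [0,-152,-124,-0.2,1],
    [0,-190,-155,-0.2,1],
  ],
)

```text
clock: 1.3
tcp_pos: [0.3879, 0.2878, 0.327]
tool_rot: [-1.179, 1.227, 1.18]
force: [1.4, 0.0, 0.8]
grip_width: 0.0921
```

```bash
python3 -c "
from h import *
to(.639,-.05,.30,88)"
```

```text
t 1.3 tcp [0.3879 0.2878 0.327 ] shift [  26.9 -264.4 -327.5] yaw -0.005 jaw now 87.7 j [-0.93  0.12  0.21  1.76 -0.03  1.26  0.81] F [1.4 0.  0.8] w 0.0921
```

Emit:
servo_tool(
  commands=[
    [0,-31,-38,0,1],
    [0,-62,-76,0,1],
    [0,-93,-114,0,1],
    [0,-124,-152,0,1],
    [0,-155,-190,0,1],
  ],
)

```text
clock: 1.8
tcp_pos: [0.5345, 0.0914, 0.327]
tool_rot: [-1.177, 1.229, 1.177]
force: [1.0, 1.5, 0.3]
grip_width: 0.0918
```

Emit:
servo_tool(
  commands=[
    [0,-31,-38,0,1],
    [0,-62,-76,0,1],
    [0,-93,-114,0,1],
    [0,-109,-137,0,1],
    [0,-109,-137,0,1],
  ],
)

```text
clock: 2.3
tcp_pos: [0.6374, -0.0539, 0.3261]
tool_rot: [-1.174, 1.235, 1.171]
force: [1.0, 0.2, -0.6]
grip_width: 0.0916
```

```bash
python3 -c "
from h import *
to(.639,-.05,.19,88)
t=eyes.read_camera('top');s=eyes.read_camera('scene')
a=crop(t,250,100,120,90,3.3);b=crop(s,300,130,120,120,3.3)
cv2.imwrite('pics/n1.png',np.hstack([np.vstack([a,np.zeros((396-a.shape[0],396,3),np.uint8)]),b]))
print(proj(t,[.639,-.05,.207]),proj(s,[.639,-.05,.207]))
"
```

```text
t 2.3 tcp [ 0.6374 -0.0539  0.3261] shift [136.1  -1.4   4.4] yaw -0.015 jaw now 87.1 j [-0.31  0.42  0.47  1.4  -0.19  1.36  1.69] F [ 1.   0.2 -0.6] w 0.0916
[313.15787555 148.57453534] [352.06320623 185.90671593]
```

View pics/n1.png

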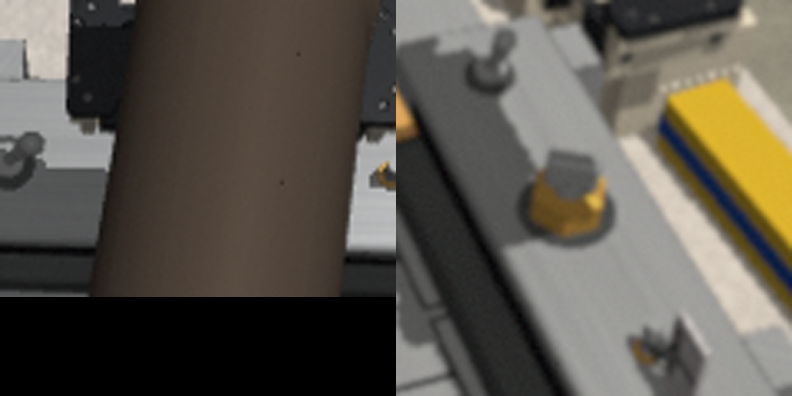

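Emit:
servo_tool(
  commands=[
    [0,-1.4,4.4,0.15,1],
    [20,-1.4,4.4,0.3,1],
    [40,-1.4,4.4,0.45,1],
    [60,-1.4,4.4,0.6,1],
    [60,-1.4,4.4,0.75,1],
  ],
)

```text
clock: 2.9
tcp_pos: [0.6361, -0.0414, 0.2641]
tool_rot: [-0.603, 1.488, 0.608]
force: [-0.8, 0.6, 0.1]
grip_width: 0.0917
```

Emit:
servo_tool(
  commands=[
    [0,0,0,0.15,1],
    [0,0,0,0.28,1],
    [0,0,0,0.28,1],
    [0,0,0,0.28,1],
  ],
)

```text
clock: 3.3
tcp_pos: [0.6378, -0.0426, 0.2668]
tool_rot: [-0.394, 1.534, 0.395]
force: [0.6, -1.1, 0.2]
grip_width: 0.0923
```

```bash
python3 -c "
from h import *
to(.639,-.05,.19,28.5)
s=eyes.read_camera('scene')
cv2.imwrite('pics/n2.png',crop(s,290,90,130,130,4))
"
```

```text
t 3.3 tcp [ 0.6378 -0.0426  0.2668] shift [76.8 -7.1 -2.6] yaw 0.005 jaw now 28.8 j [-0.46  0.49  0.7   1.52 -0.32  1.26  0.78] F [ 0.6 -1.1  0.2] w 0.0923
```

View pics/n2.png

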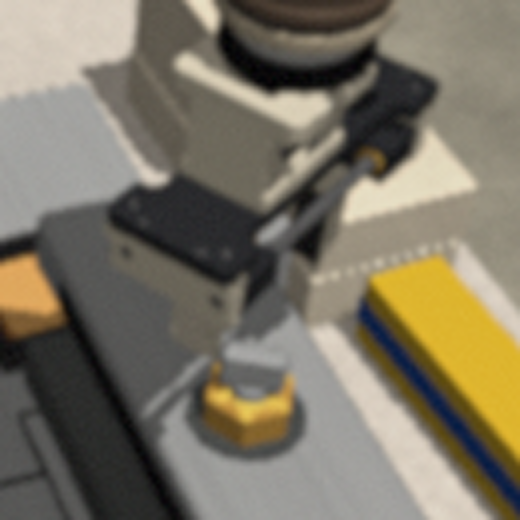

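Emit:
servo_tool(
  commands=[
    [0,-7,-2.6,0,1],
    [30,-7,-2.6,0,1],
    [55,-7,-2.6,0,1],
    [75,-7,-2.6,0,1],
    [75,-7,-2.6,0,1],
  ],
)

```text
clock: 3.85
tcp_pos: [0.6374, -0.0518, 0.1891]
tool_rot: [-0.389, 1.54, 0.392]
force: [-0.6, 0.0, 0.4]
grip_width: 0.0919
```

```bash
python3 -c "
from h import *
to(.639,-.05,.19,28.5)
"
```

```text
t 3.85 tcp [ 0.6374 -0.0518  0.1891] shift [-0.9  0.8  2.2] yaw 0.0 jaw now 28.5 j [-0.43  0.55  0.66  1.62 -0.37  1.11  0.83] F [-0.6  0.   0.4] w 0.0919
```

Close on the nut and look at the forces.

Emit:
servo_tool(
  commands=[
    [-1,0.5,1,0,0.2],
    [-1,0.5,1,0,-0.2],
    [-1,0.5,1,0,-0.5],
    [-1,0.5,1,0,-0.5],
    [-1,0.5,1,0,-0.5],
  ],
  squeeze=30,
)

```text
clock: 4.35
tcp_pos: [0.64, -0.0507, 0.1932]
tool_rot: [-0.39, 1.535, 0.39]
force: [-0.2, -0.5, -0.2]
grip_width: 0.0568
```

```bash
python3 -c "
from h import *
to(.639,-.05,.19,28.5);print(env.get_state()['moment'])
"
```

```text
t 4.35 tcp [ 0.64   -0.0507  0.1932] shift [ 3.2  1.1 -0.5] yaw -0.0 jaw now 28.5 j [-0.43  0.55  0.67  1.61 -0.37  1.11  0.83] F [-0.2 -0.5 -0.2] w 0.0568
[-0.04190621  0.0230385   0.05393733]
```

Emit:
servo_tool(
  commands=[
    [2,0,0,0,-0.8],
    [2,0,0,0,-0.8],
    [2,0,0,0,-0.8],
    [2,0,0,0,-0.8],
    [2,0,0,0,-0.8],
  ],
  squeeze=50,
)

```text
clock: 4.85
tcp_pos: [0.6394, -0.051, 0.1907]
tool_rot: [-0.389, 1.536, 0.389]
force: [-3.8, -1.7, 3.3]
grip_width: 0.0456
```

```bash
python3 -c "
from h import *
to(.639,-.05,.19,28.5);print(env.get_state()['moment'])
"
```

```text
t 4.85 tcp [ 0.6394 -0.051   0.1907] shift [0.7 1.1 0.1] yaw -0.001 jaw now 28.5 j [-0.43  0.55  0.67  1.61 -0.37  1.11  0.83] F [-3.8 -1.7  3.3] w 0.0456
[-0.40110374  0.94114337 -0.0162856 ]
```

Emit:
servo_tool(
  commands=[
    [0,0,0,-0.1,-0.8],
    [0,0,0,-0.2,-0.8],
    [0,0,0,-0.3,-0.8],
    [0,0,0,-0.4,-0.8],
    [0,0,0,-0.5,-0.8],
  ],
)

```text
clock: 5.35
tcp_pos: [0.6394, -0.051, 0.1907]
tool_rot: [-0.779, 1.427, 0.78]
force: [-3.9, -0.2, 2.7]
grip_width: 0.0458
```

Emit:
servo_tool(
  commands=[
    [0,0,0,-0.1,-0.8],
    [0,0,0,-0.2,-0.8],
    [0,0,0,-0.3,-0.8],
    [0,0,0,-0.4,-0.8],
    [0,0,0,-0.5,-0.8],
  ],
)

```text
clock: 5.85
tcp_pos: [0.6394, -0.0511, 0.1907]
tool_rot: [-1.157, 1.242, 1.157]
force: [-3.0, -0.1, 3.5]
grip_width: 0.0459
```

Emit:
servo_tool(
  commands=[
    [0,0,0,-0.05,-0.8],
    [0,0,0,-0.05,-0.8],
  ],
)

```text
clock: 6.05
tcp_pos: [0.6394, -0.051, 0.1907]
tool_rot: [-1.192, 1.221, 1.192]
force: [-3.4, -0.7, 3.6]
grip_width: 0.0459
```

```bash
python3 -c "
from h import *
to(.639,-.05,.19,28.5);print(env.get_state()['moment'])
"
```

```text
t 6.05 tcp [ 0.6394 -0.051   0.1907] shift [0.7 0.4 1. ] yaw 1.05 jaw now 88.7 j [-0.26  0.51  0.39  1.6  -0.21  1.08  1.73] F [-3.4 -0.7  3.6] w 0.0459
[-0.5787868   0.93720054  0.41945345]
```

Emit:
servo_tool(
  commands=[
    [0,0,0,-0.02,1],
    [0,0,0,0,1],
    [0,0,0,0,1],
    [-10,0,0,0,1],
    [-21,0,0,0.1,1],
  ],
)

```text
clock: 6.55
tcp_pos: [0.6398, -0.0507, 0.2122]
tool_rot: [-1.117, 1.266, 1.117]
force: [0.1, 0.2, 0.2]
grip_width: 0.081
```

Emit:
servo_tool(
  commands=[
    [0,0,0,0.12,1],
    [0,0,0,0.25,1],
    [0,0,0,0.38,1],
    [0,0,0,0.5,1],
    [0,0,0,0.5,1],
  ],
)

```text
clock: 7.05
tcp_pos: [0.6401, -0.0504, 0.2123]
tool_rot: [-0.738, 1.442, 0.737]
force: [0.2, 0.4, 0.7]
grip_width: 0.0917
```

```bash
python3 -c "
from h import *
to(.639,-.051,.212,54);print(env.get_state()['moment'])
s=eyes.read_camera('scene')
cv2.imwrite('pics/n3.png',crop(s,310,130,130,130,4))
"
```

```text
t 7.05 tcp [ 0.6401 -0.0504  0.2123] shift [ 0.3  0.6 -1.2] yaw 0.003 jaw now 54.2 j [-0.36  0.51  0.55  1.58 -0.28  1.13  1.2 ] F [0.2 0.4 0.7] w 0.0917
[-0.03969515  0.03065571 -0.00585122]
```

View pics/n3.png

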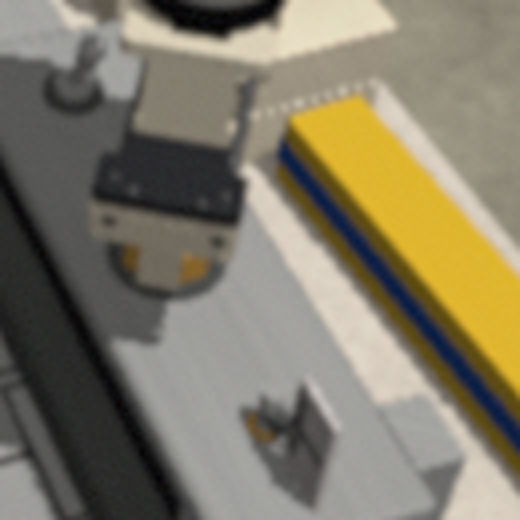

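Emit:
servo_tool(
  commands=[
    [0,0.3,-0.6,0,-0.5],
    [0,0.3,-0.6,0,-1],
    [0,0.3,-0.6,0,-1],
    [0,0.3,-0.6,0,-1],
    [0,0.3,-0.6,0,-1],
  ],
  squeeze=30,
)

```text
clock: 7.6
tcp_pos: [0.6392, -0.0511, 0.2118]
tool_rot: [-0.739, 1.441, 0.739]
force: [-0.8, 0.5, 0.1]
grip_width: 0.0563
```

Emit:
servo_tool(
  commands=[
    [0,0,0,0,-1],
    [0,0,0,0,-1],
    [0,0,0,0,-1],
    [0,0,0,0,-1],
  ],
)

```text
clock: 8.0
tcp_pos: [0.6392, -0.051, 0.2117]
tool_rot: [-0.739, 1.442, 0.739]
force: [-0.7, -1.0, 0.2]
grip_width: 0.0244
```

```bash
python3 -c "
from h import *
to(.639,-.051,.212,54);print(env.get_state()['moment'])
"
```

```text
t 8.0 tcp [ 0.6392 -0.051   0.2117] shift [-0.3  0.2 -0.1] yaw 0.005 jaw now 54.3 j [-0.36  0.51  0.55  1.58 -0.28  1.13  1.2 ] F [-0.7 -1.   0.2] w 0.0244
[-0.0769968  -0.05486532  0.01265644]
```

Emit:
servo_tool(
  commands=[
    [0,0,0,0,-1],
    [0,0,0,0,-1],
    [0,0,0,0,-1],
    [0,0,0,0,-1],
    [0,0,0,0,-1],
  ],
)

```text
clock: 8.5
tcp_pos: [0.6396, -0.0512, 0.213]
tool_rot: [-0.739, 1.44, 0.738]
force: [-1.1, 0.0, 7.9]
grip_width: 0.0136
```

```bash
python3 -c "
from h import *
to(.639,-.051,.212,54);print(env.get_state()['moment'])
s=eyes.read_camera('scene');
im=crop(s,360,210,60,60,9); cv2.imwrite('pics/p1.png',im)
for z in (.19,.2,.21,.222): print(z,(proj(s,np.r_[g2w(.017,-.148),z])-[360,210])*9)
"
```

```text
t 8.5 tcp [ 0.6396 -0.0512  0.213 ] shift [ 1.   0.6 -0.2] yaw 0.005 jaw now 54.3 j [-0.36  0.51  0.55  1.58 -0.28  1.13  1.2 ] F [-1.1  0.   7.9] w 0.0136
[-0.01756554  0.54457909  0.29132475]
0.19 [186.01869765 283.33183411]
0.2 [193.01433077 256.49279815]
0.21 [200.11485386 229.25134748]
0.222 [208.777288   196.01756048]
```

View pics/p1.png

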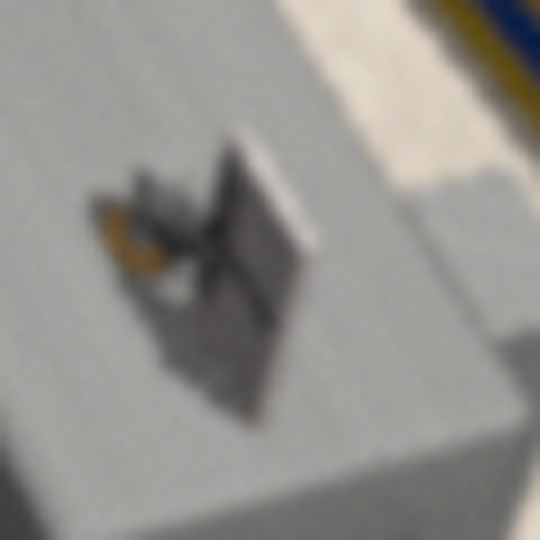

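Emit:
servo_tool(
  commands=[
    [0,0,0,0.14,-1],
    [0,0,0,0.28,-1],
    [0,0,0,0.42,-1],
    [0,0,0,0.56,-1],
    [0,0,0,0.7,-1],
  ],
)

```text
clock: 9.05
tcp_pos: [0.6395, -0.0512, 0.213]
tool_rot: [-0.19, 1.561, 0.19]
force: [-2.9, -0.2, 8.2]
grip_width: 0.0139
```

Emit:
servo_tool(
  commands=[
    [0,0,0,0.14,-1],
    [0,0,0,0.28,-1],
    [0,0,0,0.42,-1],
    [0,0,0,0.56,-1],
    [0,0,0,0.7,-1],
  ],
)

```text
clock: 9.55
tcp_pos: [0.6392, -0.0524, 0.2132]
tool_rot: [0.359, 1.539, -0.361]
force: [-4.8, -1.6, 10.4]
grip_width: 0.0182
```

Emit:
servo_tool(
  commands=[
    [0,0,0,0.14,-1],
    [0,0,0,0.28,-1],
    [0,0,0,0.42,-1],
    [0,0,0,0.56,-1],
    [0,0,0,0.7,-1],
  ],
)

```text
clock: 10.05
tcp_pos: [0.6385, -0.052, 0.2131]
tool_rot: [0.901, 1.377, -0.901]
force: [-6.8, -0.4, 12.0]
grip_width: 0.0176
```

Emit:
servo_tool(
  commands=[
    [0,0,0,0.14,-1],
    [0,0,0,0.28,-1],
    [0,0,0,0.42,-1],
    [0,0,0,0.56,-1],
    [0,0,0,0.7,-1],
  ],
)

```text
clock: 10.55
tcp_pos: [0.6383, -0.0511, 0.2131]
tool_rot: [1.418, 1.06, -1.419]
force: [-9.3, 3.3, 14.9]
grip_width: 0.0179
```

Emit:
servo_tool(
  commands=[
    [0,0,0,0.14,-1],
    [0,0,0,0.28,-1],
    [0,0,0,0.34,-1],
    [0,0,0,0.34,-1],
  ],
)

```text
clock: 10.95
tcp_pos: [0.6386, -0.0507, 0.2131]
tool_rot: [1.653, 0.848, -1.653]
force: [-9.1, 3.2, 15.7]
grip_width: 0.0171
```

```bash
python3 -c "
from h import *
to(.6394,-.051,.212,54);print(env.get_state()['moment'])
s=eyes.read_camera('scene');
im=crop(s,360,210,60,60,9); cv2.imwrite('pics/p2.png',im)
"
```

```text
t 10.95 tcp [ 0.6386 -0.0507  0.2131] shift [ 1.1  0.8 -0.2] yaw 0.004 jaw now -125.8 j [-0.7   0.78  1.28  1.61 -0.76  1.34 -1.51] F [-9.1  3.2 15.7] w 0.0171
[0.70646094 1.98014478 0.22371744]
```

View pics/p2.png

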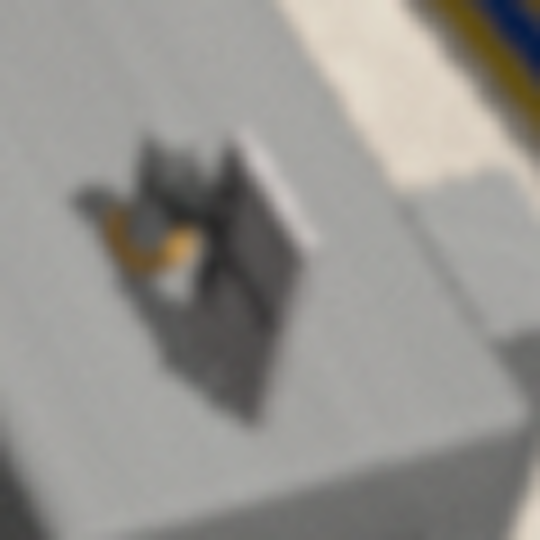

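Emit:
servo_tool(
  commands=[
    [0,0,0,0,1],
    [0,0,0,0,1],
    [0,0,0,0,1],
    [0,0,0,0,1],
    [0,0,0,0,1],
  ],
)

```text
clock: 11.5
tcp_pos: [0.6392, -0.051, 0.2115]
tool_rot: [1.651, 0.848, -1.651]
force: [-0.0, -0.5, -0.1]
grip_width: 0.0525
```

Emit:
servo_tool(
  commands=[
    [0,0,0,-0.14,1],
    [0,0,0,-0.28,1],
    [0,0,0,-0.42,1],
    [0,0,0,-0.56,1],
    [0,0,0,-0.7,1],
  ],
)

```text
clock: 12.0
tcp_pos: [0.6392, -0.051, 0.2116]
tool_rot: [1.147, 1.247, -1.148]
force: [0.3, -0.3, -0.0]
grip_width: 0.0897
```

Emit:
servo_tool(
  commands=[
    [0,0,0,-0.14,1],
    [0,0,0,-0.28,1],
    [0,0,0,-0.42,1],
    [0,0,0,-0.56,1],
    [0,0,0,-0.7,1],
  ],
)

```text
clock: 12.5
tcp_pos: [0.6391, -0.0511, 0.2116]
tool_rot: [0.615, 1.482, -0.616]
force: [-0.1, 1.0, -1.1]
grip_width: 0.0922
```

Emit:
servo_tool(
  commands=[
    [0,0,0,-0.14,1],
    [0,0,0,-0.28,1],
    [0,0,0,-0.42,1],
    [0,0,0,-0.56,1],
    [0,0,0,-0.7,1],
  ],
)

```text
clock: 13.0
tcp_pos: [0.6391, -0.0512, 0.2117]
tool_rot: [0.069, 1.57, -0.069]
force: [0.2, 0.1, 0.3]
grip_width: 0.0916
```

Emit:
servo_tool(
  commands=[
    [0,0,0,-0.14,1],
    [0,0,0,-0.28,1],
    [0,0,0,-0.42,1],
    [0,0,0,-0.56,1],
    [0,0,0,-0.7,1],
  ],
)

```text
clock: 13.5
tcp_pos: [0.6391, -0.0512, 0.2116]
tool_rot: [-0.48, 1.517, 0.479]
force: [-0.1, -0.8, -0.6]
grip_width: 0.0918
```

Emit:
servo_tool(
  commands=[
    [0,0,0,-0.14,1],
    [0,0,0,-0.28,1],
    [0,0,0,-0.42,1],
    [0,0,0,-0.5,1],
    [0,0,0,-0.5,1],
  ],
)

```text
clock: 14.0
tcp_pos: [0.6391, -0.0514, 0.2116]
tool_rot: [-0.861, 1.394, 0.862]
force: [-0.4, -0.1, -0.6]
grip_width: 0.0916
```

```bash
python3 -c "
from h import *
to(.6394,-.051,.212,63.7);print(env.get_state()['moment'])
s=eyes.read_camera('scene');
d=np.array([235,138])-(proj(s,np.r_[g2w(.015,-.15),.253])-[360,210])*9
print(d)
for n,p in dict(rodbase=(-.128,.185),rod222=(-.128,.222),rod202=(-.128,.202),tip202=(-.148,.202),tip214=(-.148,.214),tip222=(-.148,.222),bot=(-.15,.185),botR=(-.186,.185),topR=(-.186,.253),L=(-.186,.222)).items():
  print(n,((proj(s,np.r_[g2w(.015,p[0]),p[1]])-[360,210])*9+d).round())
"
```

```text
t 14.0 tcp [ 0.6391 -0.0514  0.2116] shift [-0.4 -0.1  0.5] yaw -0.004 jaw now 63.5 j [-0.28  0.49  0.42  1.57 -0.21  1.12  1.29] F [-0.4 -0.1 -0.6] w 0.0916
[-0.04992563 -0.00229059 -0.02972771]
[ 7.27051658 21.72955578]
rodbase [144. 255.]
rod222 [168. 154.]
rod202 [155. 209.]
tip202 [194. 275.]
tip214 [202. 242.]
tip222 [208. 220.]
bot [186. 327.]
botR [257. 450.]
topR [311. 263.]
L [286. 350.]
```

Emit:
servo_tool(
  commands=[
    [0,0,0.4,0,-0.5],
    [0,0,0.4,0,-1],
    [0,0,0.4,0,-1],
    [0,0,0.4,0,-1],
    [0,0,0.4,0,-1],
  ],
  squeeze=50,
)

```text
clock: 14.55
tcp_pos: [0.6394, -0.0506, 0.2117]
tool_rot: [-0.861, 1.394, 0.861]
force: [0.4, 0.1, 0.2]
grip_width: 0.0565
```

Emit:
servo_tool(
  commands=[
    [0,0,0,0,-1],
    [0,0,0,0,-1],
    [0,0,0,0,-1],
    [0,0,0,0,-1],
    [0,0,0,0,-1],
  ],
)

```text
clock: 15.05
tcp_pos: [0.6394, -0.0509, 0.2121]
tool_rot: [-0.861, 1.394, 0.861]
force: [-6.1, -0.5, 24.8]
grip_width: 0.0164
```

Emit:
servo_tool(
  commands=[
    [0,0,0,0,-1],
    [0,0,0,0,-1],
    [0,0,0,0,-1],
    [0,0,0,0,-1],
    [0,0,0,0,-1],
  ],
)

```text
clock: 15.55
tcp_pos: [0.6396, -0.051, 0.2127]
tool_rot: [-0.862, 1.393, 0.861]
force: [-4.0, 0.2, 7.7]
grip_width: 0.0137
```

```bash
python3 -c "
from h import *
to(.6394,-.051,.212,-47.7);print(env.get_state()['moment'])
"
```

```text
t 15.55 tcp [ 0.6396 -0.051   0.2127] shift [ 0.7  0.2 -0.1] yaw -1.202 jaw now 63.4 j [-0.28  0.49  0.42  1.57 -0.21  1.12  1.29] F [-4.   0.2  7.7] w 0.0137
[-0.01068018  0.4854172   0.14558698]
```

Emit:
servo_tool(
  commands=[
    [0,0,0,0.12,-1],
    [0,0,0,0.24,-1],
    [0,0,0,0.36,-1],
    [0,0,0,0.48,-1],
    [0,0,0,0.6,-1],
  ],
)

```text
clock: 16.05
tcp_pos: [0.6396, -0.051, 0.2128]
tool_rot: [-0.394, 1.534, 0.393]
force: [-3.4, -1.2, 6.9]
grip_width: 0.0138
```

Emit:
servo_tool(
  commands=[
    [0,0,0,0.12,-1],
    [0,0,0,0.24,-1],
    [0,0,0,0.36,-1],
    [0,0,0,0.48,-1],
    [0,0,0,0.6,-1],
  ],
)

```text
clock: 16.55
tcp_pos: [0.6396, -0.0511, 0.2127]
tool_rot: [0.077, 1.568, -0.077]
force: [-3.8, -0.6, 6.3]
grip_width: 0.0138
```

Emit:
servo_tool(
  commands=[
    [0,0,0,0.12,-1],
    [0,0,0,0.24,-1],
    [0,0,0,0.36,-1],
    [0,0,0,0.48,-1],
    [0,0,0,0.6,-1],
  ],
)

```text
clock: 17.05
tcp_pos: [0.6395, -0.0512, 0.2128]
tool_rot: [0.546, 1.5, -0.546]
force: [-3.6, -1.5, 6.7]
grip_width: 0.0139
```

Emit:
servo_tool(
  commands=[
    [0,0,0,0.12,-1],
    [0,0,0,0.14,-1],
    [0,0,0,0.14,-1],
  ],
)

```text
clock: 17.35
tcp_pos: [0.6395, -0.0512, 0.2128]
tool_rot: [0.651, 1.47, -0.652]
force: [-3.7, 0.7, 9.0]
grip_width: 0.0137
```

```bash
python3 -c "
from h import *
to(.6394,-.051,.212,-47.7);print(env.get_state()['moment'])
s=eyes.read_camera('scene');
im=crop(s,360,210,60,60,9); cv2.imwrite('pics/p3.png',im)
a=[cv2.imread(f'pics/p{i}.png')[90:470,60:340] for i in(1,2,3)]
a=[cv2.convertScaleAbs(x,alpha=1.6,beta=-40) for x in a]
cv2.imwrite('pics/pp.png',cv2.resize(np.hstack(a),(798,361)))
"
```

```text
t 17.35 tcp [ 0.6395 -0.0512  0.2128] shift [ 0.8  0.1 -0.2] yaw -0.001 jaw now -47.8 j [-0.57  0.6   0.92  1.6  -0.51  1.2  -0.38] F [-3.7  0.7  9. ] w 0.0137
[-0.3703439   0.79004704  0.11367183]
```

View pics/pp.png

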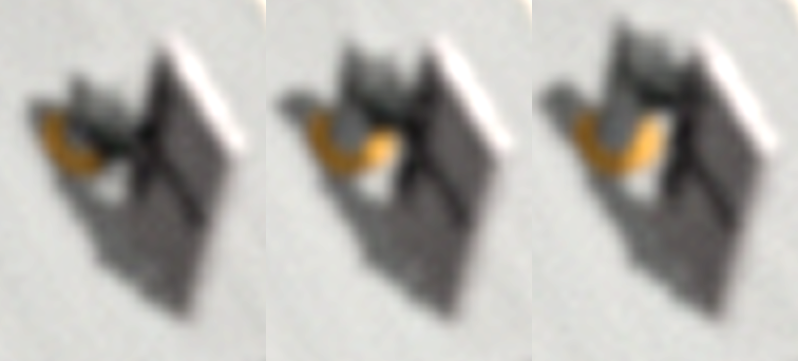

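```bash
python3 -c "
from h import *
out=[]
for i in (1,2,3):
  im=cv2.imread(f'pics/p{i}.png'); n=cv2.resize(im,(60,60),interpolation=cv2.INTER_AREA)[10:42,10:36]
  x=cv2.resize(n,None,fx=10,fy=10,interpolation=cv2.INTER_LANCZOS4)
  g=x.astype(float); x=np.clip(255*(np.clip(g-20,0,200)/160)**.7,0,255).astype(np.uint8)
  out.append(x)
cv2.imwrite('pics/q.png',cv2.resize(np.hstack(out),(800,328),interpolation=cv2.INTER_CUBIC))
"
```

```text
(no output)
```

View pics/q.png

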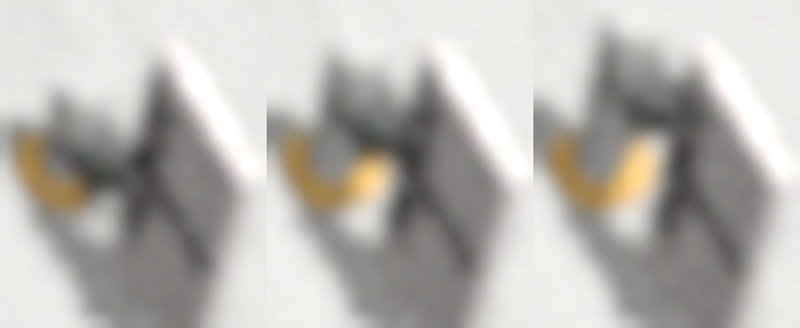

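Emit:
servo_tool(
  commands=[
    [0,0,0,-0.12,-1],
    [0,0,0,-0.24,-1],
    [0,0,0,-0.36,-1],
    [0,0,0,-0.48,-1],
    [0,0,0,-0.6,-1],
  ],
)

```text
clock: 17.9
tcp_pos: [0.6395, -0.0511, 0.2127]
tool_rot: [0.179, 1.562, -0.179]
force: [-2.4, -0.8, 7.5]
grip_width: 0.0135
```

Emit:
servo_tool(
  commands=[
    [0,0,0,-0.12,-1],
    [0,0,0,-0.24,-1],
    [0,0,0,-0.36,-1],
    [0,0,0,-0.48,-1],
    [0,0,0,-0.6,-1],
  ],
)

```text
clock: 18.4
tcp_pos: [0.6396, -0.0511, 0.2128]
tool_rot: [-0.291, 1.55, 0.291]
force: [-2.9, -0.1, 6.2]
grip_width: 0.0136
```

Emit:
servo_tool(
  commands=[
    [0,0,0,-0.12,-1],
    [0,0,0,-0.24,-1],
    [0,0,0,-0.37,-1],
    [0,0,0,-0.37,-1],
  ],
)

```text
clock: 18.8
tcp_pos: [0.6396, -0.051, 0.2128]
tool_rot: [-0.579, 1.491, 0.579]
force: [-3.0, -0.6, 7.2]
grip_width: 0.0136
```

```bash
python3 -c "
from h import *
to(.6394,-.051,.212,42.3);print(env.get_state()['moment'])
n=np.mean([eyes.read_camera('scene')['color'].astype(float) for _ in range(6)],0)
np.save('p4.npy',n)
n=n[218:256,368:400,::-1]
x=cv2.resize(n,None,fx=15,fy=15,interpolation=cv2.INTER_LANCZOS4)
x=np.clip(255*(np.clip(x-20,0,200)/160)**.7,0,255).astype(np.uint8)
cv2.imwrite('pics/q4.png',x)
"
```

```text
t 18.8 tcp [ 0.6396 -0.051   0.2128] shift [ 0.8  0.1 -0.1] yaw 0.002 jaw now 42.4 j [-0.33  0.5   0.5   1.58 -0.26  1.13  0.97] F [-3.  -0.6  7.2] w 0.0136
[-0.0785038   0.44729088  0.26097015]
```

View pics/q4.png

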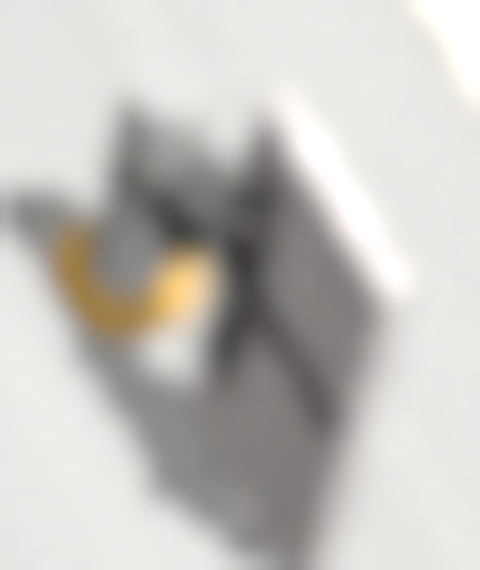

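```bash
python3 - <<'E'
from h import *
s=eyes.read_camera('scene')
def small(i): return cv2.resize(cv2.cvtColor(cv2.imread(f'pics/p{i}.png'),cv2.COLOR_BGR2GRAY).astype(np.float32),(60,60),interpolation=cv2.INTER_AREA)
P={i:small(i) for i in(1,2,3)}
P[4]=cv2.cvtColor(np.load('p4.npy').astype(np.float32),cv2.COLOR_RGB2GRAY)[210:270,360:420]
off=np.array([8.,19.])/9
zs=np.arange(.180,.256,.003)
print("z   ",*[f"{int(round(z*1000)):4d}" for z in zs])
for y in(-.134,-.140,-.145,-.149,-.152,-.158,-.166,-.175,-.182):
  pts=np.array([proj(s,np.r_[g2w(.015,y),z])-[360,210]+off for z in zs],np.float32)
  for i in(1,2,4,3):
    v=cv2.remap(P[i],pts[None,:,0],pts[None,:,1],cv2.INTER_CUBIC)[0]
    print(y,i,*[f"{int(a):4d}" for a in v])
E
```

```text
z     180  183  186  189  192  195  198  201  204  207  210  213  216  219  222  225  228  231  234  237  240  243  246  249  252  255
-0.134 1  103  103   91   75   62   49   44   52   65   79   91  104  123  141  153  160  162  163  161  161  160  159  159  159  161  161
-0.134 2  111  123  118  107  108  117  115   96   69   50   48   60   73   83   93  104  120  139  155  163  164  162  161  162  162  163
-0.134 4  110  122  118  107  107  116  120  109   83   57   43   50   64   75   86   98  115  134  150  158  161  160  159  159  160  161
-0.134 3  110  124  125  121  123  124  124  120  113  102   84   61   51   56   68   79   87   95  110  128  148  161  165  164  162  162
-0.14 1   91  108  126  128  115   99   77   53   46   57   70   84   99  119  139  150  155  155  156  159  159  157  158  160  161  161
-0.14 2   92  110  136  151  150  145  146  150  144  119   82   54   53   66   73   83  100  122  142  155  159  160  161  163  163  164
-0.14 4   90  108  134  150  149  142  143  149  149  135  105   69   54   63   71   76   86  110  137  153  157  157  158  160  161 
[... 3334 characters left out ...]
  180
-0.175 3  147  121   95   82   79   78   77   78   78   80   79   76   68   63   64   71   78   82   80   79   80   82   96  122  158  182
-0.182 1  161  158  149  133  122  117  118  121  118  118  120  120  121  121  120  121  123  124  122  123  122  121  124  131  149  174
-0.182 2  164  160  151  136  125  121  121  122  121  121  121  121  122  122  123  124  124  124  124  125  124  123  125  132  151  175
-0.182 4  161  158  149  133  121  118  119  120  119  119  119  120  121  121  120  122  123  123  123  122  121  121  124  131  150  175
-0.182 3  164  160  150  135  124  119  120  121  121  121  121  122  122  122  122  124  125  125  123  123  122  122  126  132  152  176
```

Emit:
servo_tool(
  commands=[
    [0,0,0,0,1],
    [0,0,0,0,1],
    [0,0,0,0,1],
    [0,0,0,0,1],
    [0,0,0,0,1],
  ],
)

```text
clock: 19.65
tcp_pos: [0.6391, -0.0507, 0.2114]
tool_rot: [-0.576, 1.494, 0.576]
force: [-0.9, -0.5, -0.2]
grip_width: 0.0486
```

Emit:
servo_tool(
  commands=[
    [0,0,0,0,1],
    [0,0,0,0.14,1],
    [0,0,0,0.28,1],
    [0,0,0,0.42,1],
    [0,0,0,0.56,1],
  ],
)

```text
clock: 20.15
tcp_pos: [0.6393, -0.0507, 0.2116]
tool_rot: [-0.134, 1.567, 0.134]
force: [-0.5, -0.3, -0.1]
grip_width: 0.089
```

Emit:
servo_tool(
  commands=[
    [0,0,0,0.14,1],
    [0,0,0,0.28,1],
    [0,0,0,0.42,1],
    [0,0,0,0.56,1],
    [0,0,0,0.7,1],
  ],
)

```text
clock: 20.65
tcp_pos: [0.6393, -0.0506, 0.2117]
tool_rot: [0.415, 1.531, -0.414]
force: [0.0, 0.1, -0.6]
grip_width: 0.0921
```

Emit:
servo_tool(
  commands=[
    [0,0,0,0.14,1],
    [0,0,0,0.28,1],
    [0,0,0,0.42,1],
    [0,0,0,0.56,1],
    [0,0,0,0.7,1],
  ],
)

```text
clock: 21.15
tcp_pos: [0.6394, -0.0506, 0.2116]
tool_rot: [0.954, 1.352, -0.954]
force: [0.6, 0.3, -0.1]
grip_width: 0.0917
```

Emit:
servo_tool(
  commands=[
    [0,0,0,0.14,1],
    [0,0,0,0.28,1],
    [0,0,0,0.42,1],
    [0,0,0,0.56,1],
    [0,0,0,0.7,1],
  ],
)

```text
clock: 21.65
tcp_pos: [0.6394, -0.0505, 0.2116]
tool_rot: [1.468, 1.018, -1.468]
force: [0.5, 0.7, -0.2]
grip_width: 0.092
```

Emit:
servo_tool(
  commands=[
    [0,0,0,0.14,1],
    [0,0,0,0.28,1],
    [0,0,0,0.42,1],
    [0,0,0,0.48,1],
    [0,0,0,0.48,1],
  ],
)

```text
clock: 22.15
tcp_pos: [0.6393, -0.0505, 0.2114]
tool_rot: [1.791, 0.692, -1.792]
force: [0.6, -0.0, 0.2]
grip_width: 0.0916
```

```bash
python3 -c "
from h import *
to(.6394,-.051,.212,42.4);print(env.get_state()['moment'])
"
```

```text
t 22.15 tcp [ 0.6393 -0.0505  0.2114] shift [-0.6  0.4  0.3] yaw -0.002 jaw now -137.7 j [-0.7   0.77  1.27  1.61 -0.76  1.33 -1.72] F [ 0.6 -0.   0.2] w 0.0916
[-0.0131522   0.16673044  0.00199352]
```

Emit:
servo_tool(
  commands=[
    [0,0,0,0,-1],
    [0,0,0,0,-1],
    [0,0,0,0,-1],
    [0,0,0,0,-1],
    [0,0,0,0,-1],
  ],
  squeeze=35,
)

```text
clock: 22.65
tcp_pos: [0.6394, -0.0507, 0.2118]
tool_rot: [1.791, 0.693, -1.79]
force: [0.0, 0.5, 0.7]
grip_width: 0.0565
```

Emit:
servo_tool(
  commands=[
    [0,0,0,0,-1],
    [0,0,0,0,-1],
    [0,0,0,0,-1],
    [0,0,0,0,-1],
    [0,0,0,0,-1],
  ],
)

```text
clock: 23.15
tcp_pos: [0.6392, -0.0509, 0.2118]
tool_rot: [1.79, 0.693, -1.791]
force: [-3.8, -0.1, 26.3]
grip_width: 0.0169
```

Emit:
servo_tool(
  commands=[
    [0,0,0,0,-1],
    [0,0,0,0,-1],
    [0,0,0,0,-1],
    [0,0,0,0,-1],
    [0,0,0,0,-1],
  ],
)

```text
clock: 23.65
tcp_pos: [0.6394, -0.0511, 0.2128]
tool_rot: [1.791, 0.693, -1.79]
force: [-3.6, 1.1, 8.4]
grip_width: 0.0139
```

Emit:
servo_tool(
  commands=[
    [0,0,0,-0.14,-1],
    [0,0,0,-0.28,-1],
    [0,0,0,-0.42,-1],
    [0,0,0,-0.56,-1],
    [0,0,0,-0.7,-1],
  ],
)

```text
clock: 24.15
tcp_pos: [0.6393, -0.051, 0.2128]
tool_rot: [1.303, 1.146, -1.302]
force: [-3.3, 0.1, 6.5]
grip_width: 0.0134
```

Emit:
servo_tool(
  commands=[
    [0,0,0,-0.14,-1],
    [0,0,0,-0.28,-1],
    [0,0,0,-0.42,-1],
    [0,0,0,-0.56,-1],
    [0,0,0,-0.7,-1],
  ],
)

```text
clock: 24.65
tcp_pos: [0.6393, -0.0511, 0.2128]
tool_rot: [0.778, 1.427, -0.777]
force: [-3.5, -0.3, 7.3]
grip_width: 0.0138
```

Emit:
servo_tool(
  commands=[
    [0,0,0,-0.14,-1],
    [0,0,0,-0.28,-1],
    [0,0,0,-0.42,-1],
    [0,0,0,-0.56,-1],
    [0,0,0,-0.7,-1],
  ],
)

```text
clock: 25.15
tcp_pos: [0.6393, -0.0512, 0.2128]
tool_rot: [0.234, 1.557, -0.234]
force: [-3.3, 0.1, 7.9]
grip_width: 0.0138
```

Emit:
servo_tool(
  commands=[
    [0,0,0,-0.14,-1],
    [0,0,0,-0.28,-1],
    [0,0,0,-0.42,-1],
    [0,0,0,-0.56,-1],
    [0,0,0,-0.7,-1],
  ],
)

```text
clock: 25.65
tcp_pos: [0.6394, -0.0512, 0.2128]
tool_rot: [-0.315, 1.547, 0.315]
force: [-1.6, -0.1, 8.0]
grip_width: 0.0138
```

Emit:
servo_tool(
  commands=[
    [0,0,0,-0.14,-1],
    [0,0,0,-0.28,-1],
    [0,0,0,-0.42,-1],
    [0,0,0,-0.56,-1],
    [0,0,0,-0.7,-1],
  ],
)

```text
clock: 26.15
tcp_pos: [0.6395, -0.0512, 0.2128]
tool_rot: [-0.858, 1.394, 0.857]
force: [-1.2, 0.0, 7.7]
grip_width: 0.0137
```

```bash
python3 -c "
from h import *
to(.6394,-.051,.212,42.4);print(env.get_state()['moment'])
"
```

```text
t 26.15 tcp [ 0.6395 -0.0512  0.2128] shift [0.8 0.2 0.1] yaw 0.362 jaw now 63.1 j [-0.24  0.48  0.36  1.57 -0.18  1.12  1.26] F [-1.2  0.   7.7] w 0.0137
[-0.19790958  0.65194892 -0.19987267]
```

Emit:
servo_tool(
  commands=[
    [0,0,0,-0.08,-1],
    [0,0,0,-0.16,-1],
    [0,0,0,-0.24,-1],
    [0,0,0,-0.32,-1],
    [0,0,0,-0.36,-1],
  ],
)

```text
clock: 26.65
tcp_pos: [0.6396, -0.0512, 0.2127]
tool_rot: [-1.127, 1.259, 1.126]
force: [-1.4, 0.9, 7.6]
grip_width: 0.0138
```

```bash
python3 -c "
from h import *
to(.6394,-.051,.212,42.4);print(env.get_state()['moment'])
"
```

```text
t 26.65 tcp [ 0.6396 -0.0512  0.2127] shift [0.7 0.2 0.1] yaw 0.719 jaw now 83.6 j [-0.18  0.48  0.27  1.56 -0.14  1.12  1.58] F [-1.4  0.9  7.6] w 0.0138
[-0.10384257  0.6094633  -0.11059159]
```

Emit:
servo_tool(
  commands=[
    [0,0,0,-0.05,-1],
    [0,0,0,-0.1,-1],
    [0,0,0,-0.15,-1],
    [0,0,0,-0.2,-1],
    [0,0,0,-0.2,-1],
  ],
)

```text
clock: 27.15
tcp_pos: [0.6399, -0.0511, 0.213]
tool_rot: [-1.272, 1.166, 1.271]
force: [-2.0, 1.0, 8.4]
grip_width: 0.0149
```

```bash
python3 -c "
from h import *
to(.6394,-.051,.212,42.4);print(env.get_state()['moment'])
"
```

```text
t 27.15 tcp [ 0.6399 -0.0511  0.213 ] shift [1.  0.5 0.1] yaw 0.916 jaw now 94.9 j [-0.15  0.47  0.22  1.56 -0.11  1.12  1.75] F [-2.   1.   8.4] w 0.0149
[ 0.21089092  0.4198658  -1.18444539]
```

Emit:
servo_tool(
  commands=[
    [0,0,0,0.14,-1],
    [0,0,0,0.28,-1],
    [0,0,0,0.42,-1],
    [0,0,0,0.56,-1],
    [0,0,0,0.7,-1],
  ],
  squeeze=50,
)

```text
clock: 27.65
tcp_pos: [0.6398, -0.0513, 0.2129]
tool_rot: [-0.742, 1.439, 0.741]
force: [-2.2, -0.3, 6.8]
grip_width: 0.0136
```

Emit:
servo_tool(
  commands=[
    [0,0,0,0.14,-1],
    [0,0,0,0.28,-1],
    [0,0,0,0.42,-1],
    [0,0,0,0.56,-1],
    [0,0,0,0.7,-1],
  ],
)

```text
clock: 28.15
tcp_pos: [0.6396, -0.0514, 0.213]
tool_rot: [-0.197, 1.561, 0.196]
force: [-3.2, -0.7, 7.8]
grip_width: 0.0135
```

Emit:
servo_tool(
  commands=[
    [0,0,0,0.14,-1],
    [0,0,0,0.28,-1],
    [0,0,0,0.42,-1],
    [0,0,0,0.56,-1],
    [0,0,0,0.7,-1],
  ],
)

```text
clock: 28.65
tcp_pos: [0.6393, -0.0514, 0.213]
tool_rot: [0.352, 1.541, -0.352]
force: [-4.8, -1.1, 9.1]
grip_width: 0.0134
```

Emit:
servo_tool(
  commands=[
    [0,0,0,0.14,-1],
    [0,0,0,0.28,-1],
    [0,0,0,0.42,-1],
    [0,0,0,0.56,-1],
    [0,0,0,0.7,-1],
  ],
)

```text
clock: 29.15
tcp_pos: [0.6391, -0.0513, 0.213]
tool_rot: [0.893, 1.379, -0.893]
force: [-4.9, 1.0, 9.5]
grip_width: 0.0137
```

Emit:
servo_tool(
  commands=[
    [0,0,0,0.14,-1],
    [0,0,0,0.28,-1],
    [0,0,0,0.34,-1],
    [0,0,0,0.34,-1],
  ],
)

```text
clock: 29.55
tcp_pos: [0.6391, -0.0511, 0.213]
tool_rot: [1.146, 1.248, -1.146]
force: [-6.8, 1.3, 12.9]
grip_width: 0.0137
```

```bash
python3 -c "
from h import *
to(.6394,-.051,.212,93);print(env.get_state()['moment'])
"
```

```text
t 29.55 tcp [ 0.6391 -0.0511  0.213 ] shift [ 1.   0.3 -0.1] yaw 0.033 jaw now -85.1 j [-0.62  0.65  1.03  1.6  -0.58  1.23 -0.96] F [-6.8  1.3 12.9] w 0.0137
[ 0.16520363  1.40483113 -0.03238821]
```

Emit:
servo_tool(
  commands=[
    [0,0,0,0,1],
    [0,0,0,0,1],
    [0,0,0,0,1],
    [0,0,0,0,1],
    [0,0,0,0,1],
  ],
)

```text
clock: 30.05
tcp_pos: [0.6392, -0.0505, 0.2114]
tool_rot: [1.144, 1.25, -1.145]
force: [-0.4, -0.8, 0.3]
grip_width: 0.0491
```

Emit:
servo_tool(
  commands=[
    [0,0,0,0,1],
    [0,0,0,-0.14,1],
    [0,0,0,-0.28,1],
    [0,0,0,-0.42,1],
    [0,0,0,-0.56,1],
  ],
)

```text
clock: 30.55
tcp_pos: [0.6393, -0.0506, 0.2117]
tool_rot: [0.716, 1.45, -0.716]
force: [0.1, 0.8, -0.5]
grip_width: 0.0887
```

Emit:
servo_tool(
  commands=[
    [0,0,0,-0.14,1],
    [0,0,0,-0.28,1],
    [0,0,0,-0.42,1],
    [0,0,0,-0.56,1],
    [0,0,0,-0.7,1],
  ],
)

```text
clock: 31.05
tcp_pos: [0.6393, -0.0507, 0.2117]
tool_rot: [0.171, 1.564, -0.171]
force: [-0.4, 0.0, 0.7]
grip_width: 0.0919
```

Emit:
servo_tool(
  commands=[
    [0,0,0,-0.14,1],
    [0,0,0,-0.28,1],
    [0,0,0,-0.42,1],
    [0,0,0,-0.56,1],
    [0,0,0,-0.7,1],
  ],
)

```text
clock: 31.55
tcp_pos: [0.6393, -0.0508, 0.2116]
tool_rot: [-0.378, 1.538, 0.378]
force: [-0.4, 0.6, -0.3]
grip_width: 0.0918
```

Emit:
servo_tool(
  commands=[
    [0,0,0,-0.14,1],
    [0,0,0,-0.28,1],
    [0,0,0,-0.42,1],
    [0,0,0,-0.56,1],
    [0,0,0,-0.7,1],
  ],
)

```text
clock: 32.05
tcp_pos: [0.6393, -0.0508, 0.2116]
tool_rot: [-0.918, 1.369, 0.919]
force: [-0.0, -0.0, -0.5]
grip_width: 0.0917
```

Emit:
servo_tool(
  commands=[
    [0,0,0,-0.14,1],
    [0,0,0,-0.28,1],
    [0,0,0,-0.42,1],
    [0,0,0,-0.48,1],
    [0,0,0,-0.48,1],
  ],
)

```text
clock: 32.55
tcp_pos: [0.6393, -0.051, 0.2116]
tool_rot: [-1.272, 1.167, 1.273]
force: [-0.3, -0.4, 0.7]
grip_width: 0.0919
```

Emit:
servo_tool(
  commands=[
    [0,0,0,0,-1],
    [0,0,0,0,-1],
    [0,0,0,0,-1],
    [0,0,0,0,-1],
    [0,0,0,0,-1],
  ],
)

```text
clock: 33.05
tcp_pos: [0.6394, -0.0506, 0.2117]
tool_rot: [-1.272, 1.167, 1.272]
force: [-0.1, -0.6, -0.2]
grip_width: 0.0564
```

Emit:
servo_tool(
  commands=[
    [0,0,0,0,-1],
    [0,0,0,0,-1],
    [0,0,0,0,-1],
    [0,0,0,0,-1],
    [0,0,0,0,-1],
  ],
)

```text
clock: 33.55
tcp_pos: [0.6396, -0.051, 0.2121]
tool_rot: [-1.273, 1.167, 1.272]
force: [-5.7, -0.4, 24.2]
grip_width: 0.0162
```

Emit:
servo_tool(
  commands=[
    [0,0,0,0,-1],
    [0,0,0,0,-1],
    [0,0,0,0,-1],
    [0,0,0,0,-1],
    [0,0,0,0,-1],
  ],
)

```text
clock: 34.05
tcp_pos: [0.6396, -0.051, 0.2128]
tool_rot: [-1.273, 1.167, 1.271]
force: [-2.4, -0.8, 7.5]
grip_width: 0.0134
```

```bash
python3 -c "
from h import *
to(.6394,-.051,.212,93);print(env.get_state()['moment'])
"
```

```text
t 34.05 tcp [ 0.6396 -0.051   0.2128] shift [0.8 0.2 0. ] yaw 0.033 jaw now 94.9 j [-0.15  0.47  0.21  1.56 -0.11  1.12  1.75] F [-2.4 -0.8  7.5] w 0.0134
[-0.06482361  0.5973344  -0.02957958]
```

Emit:
servo_tool(
  commands=[
    [0,0,0,0.14,-1],
    [0,0,0,0.28,-1],
    [0,0,0,0.42,-1],
    [0,0,0,0.56,-1],
    [0,0,0,0.7,-1],
  ],
)

```text
clock: 34.55
tcp_pos: [0.6396, -0.0511, 0.2128]
tool_rot: [-0.743, 1.439, 0.741]
force: [-2.5, -1.0, 6.6]
grip_width: 0.0134
```

Emit:
servo_tool(
  commands=[
    [0,0,0,0.14,-1],
    [0,0,0,0.28,-1],
    [0,0,0,0.42,-1],
    [0,0,0,0.56,-1],
    [0,0,0,0.7,-1],
  ],
)

```text
clock: 35.05
tcp_pos: [0.6395, -0.0512, 0.2129]
tool_rot: [-0.198, 1.561, 0.197]
force: [-3.0, -0.2, 7.3]
grip_width: 0.0136
```

Emit:
servo_tool(
  commands=[
    [0,0,0,0.14,-1],
    [0,0,0,0.28,-1],
    [0,0,0,0.42,-1],
    [0,0,0,0.56,-1],
    [0,0,0,0.7,-1],
  ],
)

```text
clock: 35.55
tcp_pos: [0.6394, -0.0512, 0.2129]
tool_rot: [0.352, 1.541, -0.352]
force: [-3.7, -1.1, 7.9]
grip_width: 0.0137
```

Emit:
servo_tool(
  commands=[
    [0,0,0,0.14,-1],
    [0,0,0,0.28,-1],
    [0,0,0,0.39,-1],
    [0,0,0,0.39,-1],
    [0,0,0,0.39,-1],
  ],
)

```text
clock: 36.05
tcp_pos: [0.6393, -0.0512, 0.2129]
tool_rot: [0.651, 1.47, -0.651]
force: [-3.2, -0.7, 10.1]
grip_width: 0.0134
```

```bash
python3 -c "
from h import *
to(.6394,-.051,.212,-47.7);print(env.get_state()['moment'])
"
```

```text
t 36.05 tcp [ 0.6393 -0.0512  0.2129] shift [ 0.9  0.2 -0.1] yaw -0.001 jaw now -47.8 j [-0.53  0.58  0.85  1.59 -0.46  1.18 -0.42] F [-3.2 -0.7 10.1] w 0.0134
[-0.24692587  1.11872339 -0.12533165]
```

Emit:
servo_tool(
  commands=[
    [0,0,0,0,1],
    [0,0,0,0,1],
    [0,0,0,0,1],
    [0,0,0,0,1],
    [0,0,0,0,1],
  ],
)

```text
clock: 36.55
tcp_pos: [0.6392, -0.0504, 0.2114]
tool_rot: [0.651, 1.472, -0.651]
force: [0.7, 0.4, 0.8]
grip_width: 0.0493
```

Emit:
servo_tool(
  commands=[
    [0,0,0,0,1],
    [0,0,0,0,1],
    [0,0,0,-0.14,1],
    [0,0,0,-0.288,1],
    [0,0,0,-0.288,1],
  ],
)

```text
clock: 37.05
tcp_pos: [0.6393, -0.0508, 0.2119]
tool_rot: [0.426, 1.529, -0.425]
force: [-0.4, 0.4, -0.3]
grip_width: 0.0888
```

Emit:
servo_tool(
  commands=[
    [10,0,0,0,1],
    [21,0,0,0,1],
    [21,0,0,0,1],
  ],
)

```text
clock: 37.35
tcp_pos: [0.6381, -0.0502, 0.1883]
tool_rot: [0.428, 1.531, -0.43]
force: [-0.5, 0.6, -0.3]
grip_width: 0.0921
```

Emit:
servo_tool(
  commands=[
    [0,0,0,0,-0.5],
    [0,0,0,0,-0.8],
    [0,0,0,0,-0.8],
    [0,0,0,0,-0.8],
    [0,0,0,0,-0.8],
  ],
)

```text
clock: 37.85
tcp_pos: [0.6395, -0.0507, 0.1909]
tool_rot: [0.427, 1.528, -0.427]
force: [0.4, -0.1, -0.0]
grip_width: 0.0567
```

Emit:
servo_tool(
  commands=[
    [0,0,0,0,-0.8],
    [0,0,0,0,-0.8],
    [0,0,0,0,-0.8],
    [0,0,0,0,-0.8],
    [0,0,0,0,-0.8],
  ],
)

```text
clock: 38.35
tcp_pos: [0.6396, -0.0508, 0.1909]
tool_rot: [0.427, 1.528, -0.427]
force: [2.1, -0.1, 0.4]
grip_width: 0.0461
```

```bash
python3 -c "
from h import *
to(.6394,-.051,.1907,-31.3);print(env.get_state()['moment'])
"
```

```text
t 38.35 tcp [ 0.6396 -0.0508  0.1909] shift [ 0.2 -0.3 -0. ] yaw 0.001 jaw now -31.2 j [-0.48  0.57  0.76  1.62 -0.43  1.12 -0.16] F [ 2.1 -0.1  0.4] w 0.0461
[-0.15951863 -0.27311188 -0.31382954]
```

Grip is 46 mm on the flats. Now I'll tighten it clockwise.

Emit:
servo_tool(
  commands=[
    [0,0,0,0.1,-0.8],
    [0,0,0,0.2,-0.8],
    [0,0,0,0.3,-0.8],
    [0,0,0,0.4,-0.8],
    [0,0,0,0.5,-0.8],
  ],
  squeeze=60,
)

```text
clock: 38.85
tcp_pos: [0.6397, -0.0509, 0.1909]
tool_rot: [0.816, 1.411, -0.816]
force: [2.0, -2.3, -1.1]
grip_width: 0.0456
```

Emit:
servo_tool(
  commands=[
    [0,0,0,0.1,-0.8],
    [0,0,0,0.2,-0.8],
    [0,0,0,0.3,-0.8],
    [0,0,0,0.4,-0.8],
    [0,0,0,0.5,-0.8],
  ],
)

```text
clock: 39.35
tcp_pos: [0.6397, -0.0511, 0.1909]
tool_rot: [1.192, 1.219, -1.192]
force: [2.6, -3.6, -1.4]
grip_width: 0.0457
```

```bash
python3 -c "
from h import *
to(.6394,-.051,.1907,-91.5);print(env.get_state()['moment'])
"
```

```text
t 39.35 tcp [ 0.6397 -0.0511  0.1909] shift [ 0.2 -0.3 -0.1] yaw 0.049 jaw now -88.7 j [-0.61  0.67  1.02  1.63 -0.61  1.19 -1.  ] F [ 2.6 -3.6 -1.4] w 0.0457
[-0.60342082 -0.3499863   0.57963653]
```

Emit:
servo_tool(
  commands=[
    [0,0,0,0.05,-0.8],
    [0,0,0,0.08,-0.8],
    [0,0,0,0.1,-0.8],
    [0,0,0,0.1,-0.8],
  ],
)

```text
clock: 39.75
tcp_pos: [0.6403, -0.0511, 0.1909]
tool_rot: [1.261, 1.172, -1.261]
force: [5.2, -6.3, -2.0]
grip_width: 0.0455
```

```bash
python3 -c "
from h import *
to(.6394,-.051,.1907,-91.5);print(env.get_state()['moment'])
"
```

```text
t 39.75 tcp [ 0.6403 -0.0511  0.1909] shift [ 0.2 -0.9 -0. ] yaw -0.045 jaw now -94.1 j [-0.62  0.68  1.05  1.63 -0.62  1.2  -1.08] F [ 5.2 -6.3 -2. ] w 0.0455
[-0.87653631 -0.9394648   1.95928605]
```

Emit:
servo_tool(
  commands=[
    [0,0,0,0,1],
    [0,0,0,0,1],
    [0,0,0,0,1],
    [0,0,0,0,1],
    [0,0,0,0,1],
  ],
)

```text
clock: 40.25
tcp_pos: [0.6392, -0.0506, 0.1907]
tool_rot: [1.264, 1.174, -1.264]
force: [-0.1, 0.7, -0.2]
grip_width: 0.0807
```

Emit:
servo_tool(
  commands=[
    [-30,0,0,0,1],
    [-70,0,0,0,1],
    [-110,0,0,0,1],
    [-110,0,0,0,1],
  ],
)

```text
clock: 40.65
tcp_pos: [0.6412, -0.0523, 0.3062]
tool_rot: [1.267, 1.167, -1.259]
force: [1.1, 0.3, -0.4]
grip_width: 0.0919
```

```bash
cat > pans.py <<'E'
from h import *
def pans(t=None,draw=None):
    t=t or eyes.read_camera("top"); hsv=cv2.cvtColor(t["color"],cv2.COLOR_RGB2HSV)
    m=cv2.inRange(hsv,(5,70,110),(30,255,255)); out=[]
    for c in cv2.findContours(m,cv2.RETR_EXTERNAL,cv2.CHAIN_APPROX_NONE)[0]:
        if cv2.contourArea(c)<300: continue
        mm=cv2.moments(c);uv=(mm["m10"]/mm["m00"],mm["m01"]/mm["m00"])
        if not(110<uv[1]<225 and 110<uv[0]<460): continue
        w=ray(t,uv,.045); out.append((uv,cv2.minAreaRect(c),w)); print("toast",np.round(uv,1),"rect",np.round(cv2.minAreaRect(c)[1],1),round(cv2.minAreaRect(c)[2],1),"w",w.round(4),"g",w2g(w).round(4))
    return t
E
python3 - <<'E'
from pans import *
to(.50,.21,.20,91)
t=pans()
s=eyes.read_camera('scene'); g=cv2.cvtColor(s["color"],cv2.COLOR_RGB2GRAY).astype(np.float32)
off=np.array([8.,19.])/9; zs=np.arange(.195,.25,.003)
print(*[f"{int(round(z*1000)):4d}" for z in zs])
for y in(-.134,-.140,-.145,-.166,-.175):
  p=np.array([proj(s,np.r_[g2w(.015,y),z])+off for z in zs],np.float32); print(*[f"{int(a):4d}" for a in cv2.remap(g,p[None,:,0],p[None,:,1],cv2.INTER_CUBIC)[0]],y)
a=crop(t,175,110,270,125,2.96); b=crop(s,290,120,150,150,2.2)
im=np.zeros((380+330,800,3),np.uint8); im[:370,:799]=a; im[380:,:330]=b
cv2.imwrite('pics/v2.png',cv2.resize(im,None,fx=.84,fy=.84))
E
```

```text
t 40.65 tcp [ 0.6412 -0.0523  0.3062] shift [ 104.8 -161.3 -251.1] yaw -0.092 jaw now -94.3 j [-0.65  0.59  1.12  1.47 -0.54  1.41 -1.16] F [ 1.1  0.3 -0.4] w 0.0919
toast [205.3 169.7] rect [27. 27.] 90.0 w [0.6328 0.2181 0.045 ] g [-0.0014  0.2684]
toast [435.2 163.1] rect [26. 28.] 90.0 w [ 0.6402 -0.372   0.045 ] g [ 0.0328 -0.3208]
 195  198  201  204  207  210  213  216  219  222  225  228  231  234  237  240  243  246  249
 123  122  118  110  100   86   62   49   48   63   73   80   92  104  122  144  158  162  160 -0.134
 143  144  148  151  150  149  140  113   72   47   53   67   73   86  106  127  144  155  158 -0.14
 120  117  117  118  117  116  113  112  103   84   57   49   54   59   66   89  116  135  149 -0.145
  76   77   78   78   78   77   74   66   59   62   68   77   80   80   81   79   77   94  124 -0.166
  76   76   75   76   77   77   74   68   61   62   68   74   78   78   79   76   78   91  120 -0.175
```

View pics/v2.png

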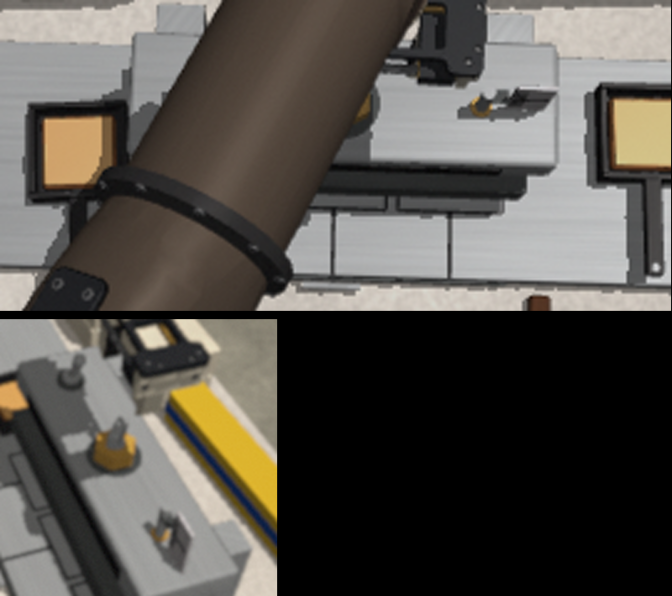

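```bash
cat >> pans.py <<'E'
def handle(t,u0,u1,rows,img=None):
    g=cv2.cvtColor(t["color"] if img is None else img,cv2.COLOR_RGB2GRAY).astype(float)
    L=[]
    for r in rows:
        seg=g[r,u0:u1]; w=np.clip(100-seg,0,None); L.append(ray(t,(u0+(w*np.arange(len(seg))).sum()/w.sum(),r),.064)[:2])
    L=np.array(L); p=np.polyfit(L[:,0],L[:,1],1); print("handle y at x",[(x,round(np.polyval(p,x),4)) for x in(.48,.5,.52)],"yaw deg",np.degrees(np.arctan(p[0])).round(1)); return p
E
python3 - <<'E'
from pans import *
t=eyes.read_camera("top"); im=np.load("top0.npy")
handle(t,195,218,range(200,224),im)
for r in(200,215,228): print(im[r,192:222].mean(1).astype(int))
to(.516,.2125,.20,91)
E
```

```text
handle y at x [(0.48, np.float64(0.2133)), (0.5, np.float64(0.2137)), (0.52, np.float64(0.2142))] yaw deg 1.2
[119 118 120 119 121 121 120 121 118  63  45  24  31  33  36  40  40  36
  97 124 124 124 124 124 125 124 125 124 125 125]
[120 120 121 121 121 120 121 121 118  63  61  24  31  33  36  39  42  33
  73 126 126 126 127 126 128 127 129 128 129 128]
[151 151 153 150 149 150 147  82  83  81  81  66  42  45  73  73  74  97
 124 151 150 147 145 149 152 154 153 151 153 152]
t 40.8 tcp [ 0.6391 -0.0504  0.3002] shift [ 100.4 -142.2 -253. ] yaw -0.092 jaw now -94.2 j [-0.65  0.6   1.12  1.47 -0.54  1.41 -1.16] F [-0.2 -0.9 -1.1] w 0.0919
```

Emit:
servo_tool(
  commands=[
    [0,-24,-42,0,1],
    [0,-48,-84,0,1],
    [0,-72,-126,-0.09,1],
    [0,-96,-168,-0.09,1],
    [0,-120,-210,-0.09,1],
  ],
)

```text
clock: 41.3
tcp_pos: [0.5333, 0.1695, 0.2992]
tool_rot: [1.196, 1.218, -1.199]
force: [0.8, 0.5, -0.4]
grip_width: 0.0922
```

Emit:
servo_tool(
  commands=[
    [0,-22,-43,0,1],
    [40,-22,-43,0,1],
    [80,-22,-43,0,1],
    [100,-22,-43,0,1],
    [100,-22,-43,0,1],
  ],
)

```text
clock: 41.8
tcp_pos: [0.5097, 0.2101, 0.197]
tool_rot: [1.192, 1.219, -1.203]
force: [0.1, -0.3, 0.1]
grip_width: 0.092
```

```bash
python3 -c "
from h import *
to(.516,.2125,.042,91.2)
t=eyes.read_camera('top');s=eyes.read_camera('scene')
cv2.imwrite('pics/v3.png',np.hstack([crop(t,150,130,120,110,3.3),crop(s,220,120,120,110,3.3)]))"
```

```text
t 41.8 tcp [0.5097 0.2101 0.197 ] shift [155.    7.3  -2.8] yaw -0.005 jaw now -89.1 j [-1.24  0.55  1.14  1.84 -0.55  1.12 -1.46] F [ 0.1 -0.3  0.1] w 0.092
```

View pics/v3.png

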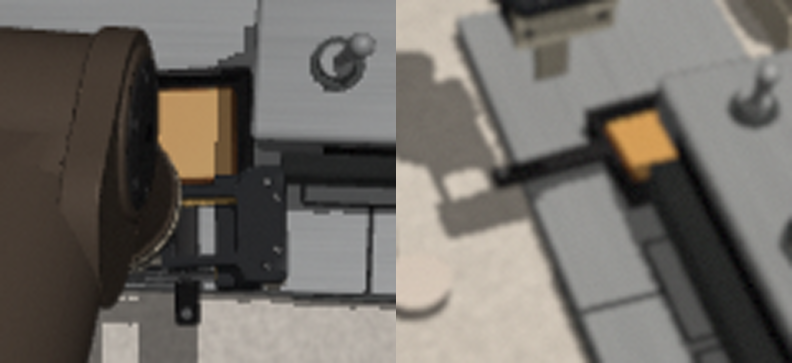

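Emit:
servo_tool(
  commands=[
    [40,7,-2.8,0,1],
    [80,7,-2.8,0,1],
    [120,7,-2.8,0,1],
    [150,7,-2.8,0,1],
    [154,7,-2.8,0,1],
  ],
)

```text
clock: 42.4
tcp_pos: [0.5186, 0.2129, 0.045]
tool_rot: [1.195, 1.218, -1.2]
force: [-0.1, -0.2, 0.5]
grip_width: 0.0919
```

Emit:
servo_tool(
  commands=[
    [0,0,0,0,1],
    [0,0,0,0,0],
    [0,0,0,0,-0.5],
    [0,0,0,0,-1],
    [0,0,0,0,-1],
  ],
  squeeze=30,
)

```text
clock: 42.9
tcp_pos: [0.5199, 0.2136, 0.0475]
tool_rot: [1.198, 1.217, -1.196]
force: [-0.4, -0.6, -0.4]
grip_width: 0.0641
```

Emit:
servo_tool(
  commands=[
    [0,0,0,0,-1],
    [0,0,0,0,-1],
    [0,0,0,0,-1],
    [0,0,0,0,-1],
    [0,0,0,0,-1],
  ],
)

```text
clock: 43.4
tcp_pos: [0.5196, 0.2132, 0.0467]
tool_rot: [1.198, 1.217, -1.198]
force: [-0.6, 0.3, -0.9]
grip_width: 0.0242
```

Emit:
servo_tool(
  commands=[
    [0,0,0,0,-1],
    [0,0,0,0,-1],
    [0,0,0,0,-1],
    [0,0,0,0,-1],
    [0,0,0,0,-1],
  ],
)

```text
clock: 43.9
tcp_pos: [0.5196, 0.2131, 0.0467]
tool_rot: [1.198, 1.216, -1.198]
force: [0.2, -1.0, -0.2]
grip_width: 0.018
```

```bash
python3 -c "
from pans import *
x,y=g2w(-.11,.12);print(x,y)
to(x,y,.042,87.4)
pans()"
```

```text
0.5175567958985319 0.07476639706910368
t 43.9 tcp [0.5196 0.2131 0.0467] shift [  4.7  -4.1 138.3] yaw 0.061 jaw now -89.1 j [-1.09  0.73  0.92  1.96 -0.78  0.86 -1.29] F [ 0.2 -1.  -0.2] w 0.018
toast [435.3 163. ] rect [26. 27.] 90.0 w [ 0.6403 -0.3723  0.045 ] g [ 0.0328 -0.321 ]
```

```bash
sed -i 's/^T=np.array.*/T=np.array([.6245,-.0503]);TH=np.radians(-2.6)/' h.py; python3 -c "
from pans import *
x,y=g2w(-.1095,.12);print(x,y)
to(x,y,.0467,-92.6)"
```

```text
0.5205562811834272 0.07454371557503905
t 43.95 tcp [0.5195 0.2131 0.0467] shift [  0.   -1.1 138.5] yaw 0.061 jaw now -89.1 j [-1.09  0.73  0.92  1.96 -0.78  0.86 -1.29] F [ 0.4 -0.6 -2. ] w 0.0176
```

Emit:
servo_tool(
  commands=[
    [0,0,10,0.02,-1],
    [0,-0.5,22,0.04,-1],
    [0,-1,36,0.06,-1],
    [0,-1.5,51,0.06,-1],
    [0,-2,66,0.06,-1],
  ],
  squeeze=45,
)

```text
clock: 44.45
tcp_pos: [0.5184, 0.1454, 0.0467]
tool_rot: [1.242, 1.188, -1.243]
force: [0.5, 1.5, -1.7]
grip_width: 0.0174
```

```bash
python3 -c "
from pans import *
x,y=g2w(-.1095,.12)
to(x,y,.0467,-92.6)"
```

```text
t 44.45 tcp [0.5184 0.1454 0.0467] shift [ 0.   5.4 70.7] yaw 0.0 jaw now -92.6 j [-1.    0.7   0.93  2.02 -0.78  0.83 -1.22] F [ 0.5  1.5 -1.7] w 0.0174
```

Emit:
servo_tool(
  commands=[
    [0,1.2,15,0,-1],
    [0,2.4,30,0,-1],
    [0,3.5,45,0,-1],
    [0,4.5,59,0,-1],
    [0,5.2,68,0,-1],
  ],
)

```text
clock: 44.95
tcp_pos: [0.5208, 0.0772, 0.0468]
tool_rot: [1.243, 1.187, -1.243]
force: [0.3, 1.6, -1.3]
grip_width: 0.0175
```

Emit:
servo_tool(
  commands=[
    [0,0.2,2.5,0,-1],
    [0,0.2,2.5,0,-1],
    [0,0.2,2.5,0,-1],
  ],
)

```text
clock: 45.25
tcp_pos: [0.521, 0.0765, 0.0467]
tool_rot: [1.242, 1.188, -1.242]
force: [-0.1, -1.9, -1.4]
grip_width: 0.0174
```

```bash
python3 -c "
from pans import *
x,y=g2w(-.1095,.12)
to(x,y,.0467,-92.6)
s=eyes.read_camera('scene'); t=eyes.read_camera('top')
cv2.imwrite('pics/v4.png',np.hstack([crop(t,200,130,130,110,3),crop(s,230,120,130,110,3)]))"
```

```text
t 45.25 tcp [0.521  0.0765 0.0467] shift [-0.  -0.3  2. ] yaw 0.001 jaw now -92.6 j [-0.87  0.68  0.92  2.05 -0.77  0.8  -1.09] F [-0.1 -1.9 -1.4] w 0.0174
```

View pics/v4.png

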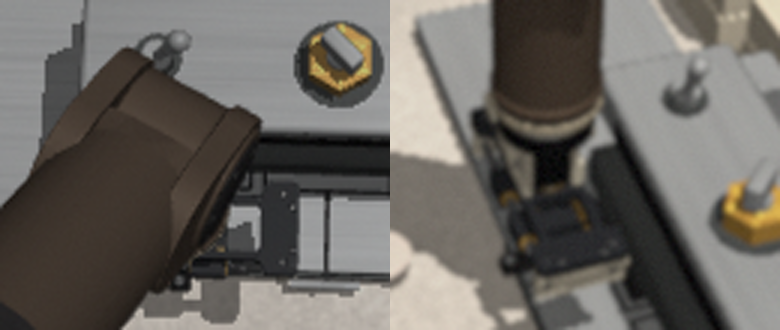

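Emit:
servo_tool(
  commands=[
    [0,-0.3,2,0,-1],
    [0,-0.3,2,0,-1],
    [0,-0.3,2,0,-1],
  ],
)

```text
clock: 45.65
tcp_pos: [0.5206, 0.075, 0.0467]
tool_rot: [1.241, 1.189, -1.241]
force: [-0.3, 0.8, -1.1]
grip_width: 0.0178
```

Emit:
servo_tool(
  commands=[
    [0,0,0,0,1],
    [0,0,0,0,1],
    [0,0,0,0,1],
    [0,0,0,0,1],
    [0,0,0,0,1],
  ],
)

```text
clock: 46.15
tcp_pos: [0.5205, 0.0745, 0.0468]
tool_rot: [1.242, 1.188, -1.242]
force: [0.4, 0.3, 1.0]
grip_width: 0.0527
```

Emit:
servo_tool(
  commands=[
    [-30,10,0,0,1],
    [-75,20,0,0,1],
    [-120,20,0,0,1],
    [-165,20,0,0,1],
    [-210,20,0,0,1],
  ],
)

```text
clock: 46.65
tcp_pos: [0.5401, 0.0733, 0.2585]
tool_rot: [1.242, 1.188, -1.243]
force: [1.2, 0.6, 0.6]
grip_width: 0.0903
```

Emit:
servo_tool(
  commands=[
    [0,0,45,0,1],
    [0,0,90,0,1],
    [0,0,135,0,1],
    [0,0,180,0,1],
    [0,0,225,0,1],
  ],
)

```text
clock: 47.15
tcp_pos: [0.5301, -0.1527, 0.2568]
tool_rot: [1.242, 1.188, -1.241]
force: [0.3, -0.7, -0.5]
grip_width: 0.0915
```

```bash
python3 - <<'E'
from pans import *
to(.52,-.36,.2,-92)
t=pans(); im=t["color"]
for r in(195,205,215,222): print(r,"L",im[r,245:285].mean(1).astype(int))
for r in(185,195,205,215,222): print(r,"R",im[r,420:460].mean(1).astype(int))
for z in(.058,.064):
  for x in(-.07,-.10,-.13,-.15): print(x,z,proj(t,np.r_[g2w(x,.12)-[.0025,0],z]).round(1))
cv2.imwrite('pics/v5.png',np.vstack([crop(t,230,150,130,85,3.5),crop(t,390,120,130,85,3.5)]))
E
```

```text
t 47.15 tcp [ 0.5301 -0.1527  0.2568] shift [ 56.7  -1.  207.6] yaw -0.009 jaw now -92.5 j [-0.6   0.46  1.14  1.77 -0.44  1.21 -0.95] F [ 0.3 -0.7 -0.5] w 0.0915
toast [438.7 165.5] rect [26. 26.] 90.0 w [ 0.6336 -0.3806  0.045 ] g [ 0.0241 -0.3295]
195 L [158 158 159 159 158 158 159 158 158 153  80  80  77  38  44  47  51  56
  59  56  95 161 161 160 161 161 157  98 105 162 162 162 163 163 164 160
 100  98  99  99]
205 L [167 167 166 166 166 167 167 167 167 161  84  83  79  34  45  50  53  59
  64  53 130 167 166 167 167 166 167 167 165 166 166 167 166 166 167 167
 167 167 167 168]
215 L [165 166 164 165 166 166 165 165 160  83  84  80  47  39  46  52  56  60
  59  40  82  82  82  84  83  82  82  82  83  83  84  82  83  82  83  84
  84  83  83  83]
222 L [124 124 123 123 121 118 103 105 105 103 105 103  41  25  47  62  72  30
  24  46 104 105 108 107 107 106 105 103 104 106 105  88  88  88  89  90
  91  89  88  87]
185 R [117 186 182 107 108 107 106  83  84  84  83  82  82  45  25  65  67  68
  69  70  67  83 107 107 108 107 108 108 107 108 117 189 189 190 191 188
 166 192 192 197]
[... 186 characters left out ...]
190 191 191 191 186  84  84  84  85  83  84  81  15  39  72  69
  71  71  73  97 192 193 192 191 192 191 192 191 191 191 191 190 191 191
 191 170 192 191]
215 R [190 190 190 191 191 191 189 184  82  83  83  83  82  79  27  30  71  78
 103  93  73  75 147 190 191 191 191 191 191 191 190 192 192 192 191 193
 194 160 189 187]
222 R [190 190 190 192 191 193 187  84  84  83  85  84  84  84 100 194 194 195
 194 196 194 194 193 193 193 194 194 192 193 193 192 191 190 191 190 190
 188 167 189 193]
-0.07 0.058 [262.  196.7]
-0.1 0.058 [261.6 208.4]
-0.13 0.058 [261.2 220.3]
-0.15 0.058 [260.9 228.2]
-0.07 0.064 [262.  196.2]
-0.1 0.064 [261.5 208. ]
-0.13 0.064 [261.1 219.9]
-0.15 0.064 [260.8 227.9]
```

View pics/v5.png

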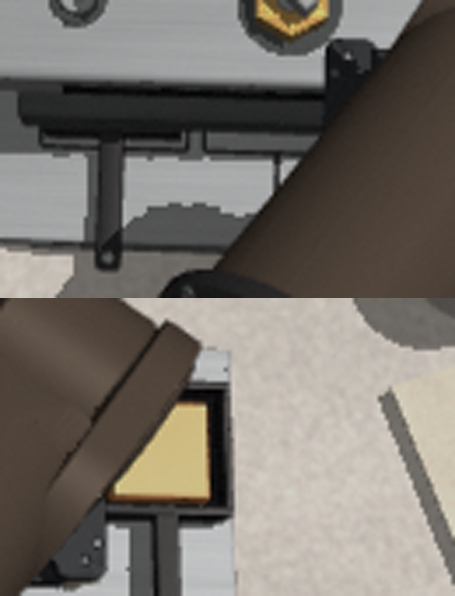

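```bash
python3 - <<'E'
from pans import *
t=eyes.read_camera("top"); C=np.array([.0025,0])
P=[ray(t,(u+.0,r),.064)[:2]+C for u,r in((441.2,185),(440.9,195),(441.2,205),(441.8,215))]
p=np.polyfit([a[0] for a in P],[a[1] for a in P],1); print(np.round(P,4),"yaw world",np.degrees(np.arctan(p[0])))
im=t["color"]; print("R end rows",im[210:226,437].mean(1).astype(int),im[210:226,439].mean(1).astype(int))
print("L end rows",im[218:236,260].mean(1).astype(int),im[218:236,262].mean(1).astype(int))
for z in(.052,.064): print("endL pred",proj(t,np.r_[g2w(-.15,.12)-C,z]))
for uv in((437.5,219),): print("R end",ray(t,uv,.058)[:2]+C)
to(.52,-.36,.2,-92)
E
```

```text
[[ 0.5812 -0.3778]
 [ 0.5557 -0.3753]
 [ 0.5303 -0.3744]
 [ 0.5051 -0.3742]] yaw world -2.637376551256706
R end rows [ 69  69  70  71  71  78 118 137 135  71  49 120 196 191 119  62] [ 71  72  72  72  71  93 168 196 185  98  48 121 195 191 124  57]
L end rows [ 52  53  53  63 104  87  82  39  27  67 106 106 105 106 106 107 108 107] [ 61  61  61  56  29  52  37  25  27  65 103 103 104 103 106 107 104 104]
endL pred [260.99965119 228.50562558]
endL pred [260.80313238 227.9046128 ]
R end [ 0.49603637 -0.36458793]
t 47.25 tcp [ 0.5284 -0.1591  0.2578] shift [ 58.4   2.6 200.9] yaw -0.02 jaw now -93.2 j [-0.59  0.46  1.15  1.77 -0.44  1.21 -0.95] F [-0.5 -0.7  0.3] w 0.0919
```

```bash
python3 -c "
from h import *
to(.5325,-.3655,.15,-92)"
```

```text
t 47.25 tcp [ 0.5284 -0.1591  0.2578] shift [108.4  15.3 205.5] yaw -0.02 jaw now -93.2 j [-0.59  0.46  1.15  1.77 -0.44  1.21 -0.95] F [-0.5 -0.7  0.3] w 0.0919
```

Emit:
servo_tool(
  commands=[
    [0,-1,45,0,1],
    [0,-2,90,0,1],
    [0,-3,135,0,1],
    [0,-5,180,0,1],
    [20,-8,205,0,1],
  ],
)

```text
clock: 47.75
tcp_pos: [0.513, -0.3603, 0.2388]
tool_rot: [1.243, 1.181, -1.244]
force: [-0.5, -0.6, 0.5]
grip_width: 0.092
```

Emit:
servo_tool(
  commands=[
    [40,0,0,0,1],
    [80,0,0,0,1],
    [80,0,0,0,1],
  ],
)

```text
clock: 48.05
tcp_pos: [0.5114, -0.3528, 0.1519]
tool_rot: [1.242, 1.197, -1.245]
force: [-0.4, 1.8, -0.1]
grip_width: 0.092
```

```bash
python3 - <<'E'
from pans import *
to(.5325,-.3655,.0467,-92)
t=pans(); im=t["color"]
for r in(195,205,210,215,220): print(r,"R",im[r,420:460].mean(1).astype(int))
E
```

```text
t 48.05 tcp [ 0.5114 -0.3528  0.1519] shift [105.   22.4  12.2] yaw -0.01 jaw now -92.6 j [-0.08  0.66  0.96  1.72 -0.6   1.1  -0.54] F [-0.4  1.8 -0.1] w 0.092
toast [433.8 161.1] rect [26.3 27.6] 86.6 w [ 0.6455 -0.3688  0.045 ] g [ 0.0354 -0.3172]
195 R [28 28 29 27 28 29 27 27 35 41 40 40 41 44 57 63 64 63 64 64 65 66 65 66
 65 66 65 66 67 66 67 67 67 66 67 67 67 67 68 67]
205 R [61 62 63 65 63 65 64 64 41 29 28 30 29 29 29 29 30 43 44 44 45 46 67 68
 67 69 68 67 68 67 67 69 68 68 68 68 67 66 67 66]
210 R [66 66 67 67 66 66 67 67 67 67 66 57 31 28 25 42 41 41 55 27 43 43 44 43
 46 66 67 67 67 67 66 67 67 67 66 67 66 65 66 66]
215 R [67 67 67 66 68 68 67 67 68 67 67 67 68 66 48 30 29 28 30 28 29 28 37 45
 44 43 47 63 66 66 65 66 65 65 64 64 65 63 63 64]
220 R [69 68 67 66 67 67 66 66 68 67 67 67 67 67 66 65 50 28 30 28 29 28 28 29
 39 43 43 44 54 63 63 63 62 62 62 61 61 60 59 59]
```

Emit:
servo_tool(
  commands=[
    [0,11,6,0,1],
    [40,22,12,0,1],
    [80,22,12,0,1],
    [105,22,12,0,1],
    [105,22,12,0,1],
  ],
)

```text
clock: 48.6
tcp_pos: [0.5348, -0.3673, 0.0508]
tool_rot: [1.241, 1.191, -1.242]
force: [-0.9, 0.6, -0.7]
grip_width: 0.0922
```

```bash
python3 - <<'E'
from pans import *
to(.5325,-.3655,.0467,-92)
t=pans(); s=eyes.read_camera("scene"); cv2.imwrite('pics/v6.png',np.hstack([crop(t,370,120,110,110,3.5),crop(s,310,290,140,110,3.5)[:, :415]]))
E
```

```text
t 48.6 tcp [ 0.5348 -0.3673  0.0508] shift [ 4.1 -2.4 -1.7] yaw -0.008 jaw now -92.5 j [ 0.01  0.8   0.85  1.73 -0.72  0.96 -0.47] F [-0.9  0.6 -0.7] w 0.0922
```

View pics/v6.png

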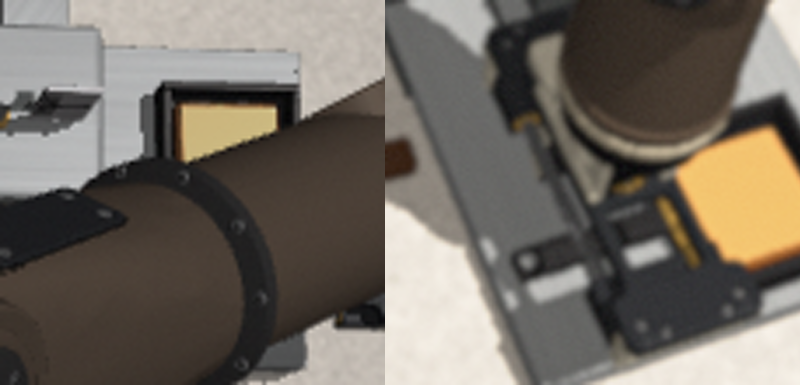

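Emit:
servo_tool(
  commands=[
    [3,0,0,0,0],
    [3,0,0,0,-0.5],
    [3,0,0,0,-1],
    [3,0,0,0,-1],
    [3,0,0,0,-1],
  ],
  squeeze=30,
)

```text
clock: 49.2
tcp_pos: [0.535, -0.3686, 0.0491]
tool_rot: [1.242, 1.188, -1.241]
force: [-0.4, -0.1, 0.6]
grip_width: 0.0566
```

Emit:
servo_tool(
  commands=[
    [0,0,0,0,-1],
    [0,0,0,0,-1],
    [0,0,0,0,-1],
    [0,0,0,0,-1],
    [0,0,0,0,-1],
  ],
)

```text
clock: 49.7
tcp_pos: [0.5349, -0.3684, 0.0487]
tool_rot: [1.242, 1.188, -1.242]
force: [-0.4, 0.8, 0.7]
grip_width: 0.0174
```

Emit:
servo_tool(
  commands=[
    [0,0,0,0,-1],
    [0,0,0,0,-1],
    [0,0,0,0,-1],
    [0,0,0,0,-1],
  ],
)

```text
clock: 50.1
tcp_pos: [0.5349, -0.3684, 0.0487]
tool_rot: [1.242, 1.188, -1.242]
force: [-0.7, 1.0, 0.8]
grip_width: 0.0175
```

```bash
python3 - <<'E'
from pans import *
to(.5325,-.3655,.0467,-92)
t=eyes.read_camera("top"); C=np.array([.0025,0])
a=ray(t,(417.1,144.3),.06)[:2]+C;b=ray(t,(454.9,145.1),.06)[:2]+C
d=b-a; n=d/np.linalg.norm(d); yaw=np.degrees(np.arctan2(n[0],-n[1])); back=(a+b)/2
print(a,b,np.linalg.norm(d),"yaw",yaw,"centre",back+.05*np.array([n[1],-n[0]]))
s=eyes.read_camera("scene")
# handle end from scene crop (520,262)/3.5 offset (310,290), crop starts at 385 of hstack
uv=((516-385)/3.5+310,262/3.5+290); print("handle end scene",uv,ray(s,uv,.064))
E
```

```text
t 50.1 tcp [ 0.5349 -0.3684  0.0487] shift [ 2.  -2.5 -2.8] yaw -0.009 jaw now -92.5 j [ 0.01  0.8   0.85  1.73 -0.73  0.95 -0.47] F [-0.7  1.   0.8] w 0.0175
[ 0.68901694 -0.32459805] [ 0.68525284 -0.4207815 ] 0.09625707216149945 yaw -2.2410994123455956 centre [ 0.63717313 -0.37073455]
handle end scene (347.42857142857144, 364.8571428571429) [ 0.48904527 -0.36658902  0.064     ]
```

```bash
python3 -c "
from h import *
for y in (-.32,-.12):
  p=g2w(-.1036,y); print(p); to(p[0],p[1],.0487,-92.6)"
```

```text
[ 0.50649049 -0.36527098]
t 50.2 tcp [ 0.5349 -0.3684  0.0487] shift [  0.  -28.5  -1.8] yaw 0.001 jaw now -92.5 j [ 0.01  0.8   0.85  1.73 -0.73  0.95 -0.47] F [-0.   0.7 -0.6] w 0.0177
[ 0.51556309 -0.16547686]
t 50.2 tcp [ 0.5349 -0.3684  0.0487] shift [ 1.000e-01 -2.830e+01 -2.018e+02] yaw 0.001 jaw now -92.5 j [ 0.01  0.8   0.85  1.73 -0.73  0.95 -0.47] F [-0.   0.7 -0.6] w 0.0177
```

Emit:
servo_tool(
  commands=[
    [0,-7,0,0,-1],
    [0,-16,0,0,-1],
    [0,-25,-3,0,-1],
    [0,-28.4,-14,0,-1],
    [0,-28.4,-28,0,-1],
  ],
  squeeze=45,
)

```text
clock: 50.7
tcp_pos: [0.5063, -0.3392, 0.0488]
tool_rot: [1.243, 1.187, -1.244]
force: [0.2, -1.0, -2.9]
grip_width: 0.0174
```

Emit:
servo_tool(
  commands=[
    [0,0,-15,0,-1],
    [0,0,-30,0,-1],
    [0,0,-45,0,-1],
    [0,0,-60,0,-1],
    [0,0,-75,0,-1],
  ],
)

```text
clock: 51.2
tcp_pos: [0.5113, -0.2628, 0.0487]
tool_rot: [1.241, 1.188, -1.241]
force: [0.3, -0.5, -1.7]
grip_width: 0.0176
```

Emit:
servo_tool(
  commands=[
    [0,0,-15,0,-1],
    [0,0,-30,0,-1],
    [0,0,-45,0,-1],
    [0,0,-60,0,-1],
    [0,0,-75,0,-1],
  ],
)

```text
clock: 51.7
tcp_pos: [0.5144, -0.1881, 0.0487]
tool_rot: [1.242, 1.188, -1.242]
force: [-0.2, 0.3, -1.6]
grip_width: 0.0176
```

```bash
python3 -c "
from h import *
p=g2w(-.1036,-.12); to(p[0],p[1],.0487,-92.6)"
```

```text
t 51.7 tcp [ 0.5144 -0.1881  0.0487] shift [  0.    0.2 -22.6] yaw 0.001 jaw now -92.5 j [-0.34  0.69  0.89  2.   -0.74  0.82 -0.64] F [-0.2  0.3 -1.6] w 0.0176
```

Emit:
servo_tool(
  commands=[
    [0,0,-12,0,-1],
    [0,0.2,-22,0,-1],
    [0,0.2,-22.8,0,-1],
    [0,0.2,-22.8,0,-1],
    [0,0.2,-22.8,0,-1],
  ],
)

```text
clock: 52.2
tcp_pos: [0.5156, -0.1668, 0.0487]
tool_rot: [1.242, 1.188, -1.242]
force: [0.3, 1.6, -1.7]
grip_width: 0.0173
```

Emit:
servo_tool(
  commands=[
    [0,0,0,0,1],
    [0,0,0,0,1],
    [0,0,0,0,1],
    [0,0,0,0,1],
    [0,0,0,0,1],
  ],
)

```text
clock: 52.7
tcp_pos: [0.5156, -0.1669, 0.0488]
tool_rot: [1.242, 1.188, -1.242]
force: [0.5, -0.9, -0.3]
grip_width: 0.053
```

Emit:
servo_tool(
  commands=[
    [-30,0,0,0,1],
    [-75,0,0,0,1],
    [-120,0,0,0,1],
    [-165,0,0,0,1],
    [-210,0,0,0,1],
  ],
)

```text
clock: 53.2
tcp_pos: [0.5151, -0.1668, 0.2605]
tool_rot: [1.242, 1.188, -1.242]
force: [-0.1, 0.3, 0.3]
grip_width: 0.0903
```

Emit:
servo_tool(
  commands=[
    [0,45,0,0,1],
    [0,90,-20,0,1],
    [0,120,-50,0,1],
    [0,120,-90,0,1],
    [0,120,-130,0,1],
  ],
)

```text
clock: 53.7
tcp_pos: [0.6417, -0.0414, 0.2582]
tool_rot: [1.241, 1.187, -1.243]
force: [0.6, -0.0, -0.9]
grip_width: 0.0921
```

```bash
python3 - <<'E'
from pans import *
to(.6395,.025,.25,-92.6)
C=np.array([.0025,0]); t=eyes.read_camera("top"); im=t["color"]
for y in(.12,-.12):
  for x in(-.055,-.08,-.12,-.15): print("pred",y,x,proj(t,np.r_[g2w(x,y)-C,.064]).round(1),"bedline z30",proj(t,np.r_[g2w(x,y)-C,.03]).round(1))
for c0 in(240,348):
  for r in(200,208,216): print(r,c0,im[r,c0:c0+45].mean(1).astype(int).tolist())
for c in(259,261,263,364,366,368): print(c,im[180:236,c].mean(1).astype(int).tolist())
E
```

```text
t 53.7 tcp [ 0.6417 -0.0414  0.2582] shift [  8.1  -5.2 -66.2] yaw 0.0 jaw now -92.6 j [-0.65  0.63  1.09  1.53 -0.57  1.33 -1.12] F [ 0.6 -0.  -0.9] w 0.0921
pred 0.12 -0.055 [262.2 190.4] bedline z30 [262.7 192.9]
pred 0.12 -0.08 [261.8 200.1] bedline z30 [262.3 202.5]
pred 0.12 -0.12 [261.2 215.9] bedline z30 [261.8 217.9]
pred 0.12 -0.15 [260.8 227.9] bedline z30 [261.4 229.6]
pred -0.12 -0.055 [357.8 193. ] bedline z30 [356.  195.5]
pred -0.12 -0.08 [357.8 202.9] bedline z30 [356.  205.1]
pred -0.12 -0.12 [357.7 218.7] bedline z30 [355.9 220.6]
pred -0.12 -0.15 [357.6 230.7] bedline z30 [355.8 232.3]
200 240 [72, 72, 74, 73, 72, 74, 75, 75, 75, 74, 74, 74, 74, 70, 71, 70, 68, 58, 41, 29, 24, 25, 25, 22, 22, 24, 26, 32, 41, 42, 41, 41, 41, 40, 41, 48, 55, 53, 50, 50, 48, 46, 44, 41, 39]
208 240 [75, 76, 76, 76, 75, 73, 72, 71, 69, 70, 68, 68, 68, 67, 68, 66, 65, 66, 67, 66, 66, 66, 65, 66, 63, 60, 58, 36, 22, 22, 22, 23, 24, 22, 22, 30, 35, 34, 36, 35, 35, 59, 160, 168, 169]
216 240 [76, 77, 76, 74, 73, 69, 68, 67, 66, 65, 64, 62, 63, 63, 62, 61, 60, 60, 59, 58, 59, 58, 57, 57, 5
[... 1529 characters left out ...]
78, 178, 178, 180, 180, 181, 184, 183, 181, 181, 184, 187, 184, 182, 184, 184, 182, 178, 183, 183, 178, 86, 79, 56, 111, 128, 197, 200, 198, 196, 197, 200, 197, 192, 191]
366 [24, 39, 39, 39, 42, 38, 36, 25, 25, 22, 18, 12, 35, 82, 77, 28, 69, 103, 175, 175, 179, 180, 179, 177, 179, 180, 182, 184, 183, 183, 181, 184, 188, 186, 183, 184, 184, 183, 179, 185, 183, 180, 91, 71, 57, 110, 130, 201, 201, 203, 201, 197, 197, 193, 192, 193]
368 [25, 39, 39, 38, 41, 40, 33, 27, 25, 24, 22, 9, 33, 82, 78, 37, 69, 104, 177, 176, 178, 181, 179, 177, 181, 181, 181, 184, 183, 183, 181, 185, 188, 185, 183, 185, 184, 183, 179, 185, 185, 183, 108, 73, 58, 113, 131, 199, 199, 200, 199, 196, 195, 198, 198, 200]
```

```bash
python3 - <<'E'
from pans import *
a=cv2.imread('pics/v5.png')[:297]; g=cv2.cvtColor(cv2.resize(a,(130,85),interpolation=cv2.INTER_AREA),cv2.COLOR_BGR2GRAY)
for c in(250,270,275): print(c,"rows180-202",g[30:52,c-230].tolist())
t=eyes.read_camera("top")["color"]
for c in(356,358,359): print(c,t[215:238,c].mean(1).astype(int).tolist())
E
```

```text
250 rows180-202 [41, 41, 39, 33, 26, 26, 23, 16, 16, 42, 73, 51, 45, 92, 148, 159, 161, 161, 164, 162, 163, 164]
270 rows180-202 [41, 41, 39, 36, 27, 24, 23, 22, 10, 25, 64, 76, 43, 64, 98, 155, 165, 163, 167, 168, 167, 169]
275 rows180-202 [41, 39, 39, 36, 28, 24, 24, 24, 13, 26, 66, 77, 41, 53, 98, 157, 165, 164, 168, 169, 168, 170]
356 [58, 57, 59, 59, 59, 59, 59, 59, 59, 60, 74, 100, 78, 59, 52, 124, 196, 191, 192, 194, 196, 196, 196]
358 [68, 68, 68, 67, 67, 67, 67, 67, 68, 87, 159, 187, 176, 92, 52, 121, 195, 200, 201, 198, 197, 194, 193]
359 [70, 72, 72, 71, 73, 72, 72, 72, 72, 83, 138, 181, 148, 69, 53, 122, 198, 201, 202, 201, 196, 194, 196]
```

```bash
python3 -c "
from h import *
to(.5156,-.1668,.0487,-92.6)"
```

```text
t 53.8 tcp [ 0.6424 -0.0345  0.2573] shift [ 208.5 -121.7  137.2] yaw 0.01 jaw now -92.0 j [-0.66  0.63  1.09  1.53 -0.57  1.33 -1.12] F [-0.3  0.1 -0.5] w 0.0916
```

Emit:
servo_tool(
  commands=[
    [0,0,45,0,1],
    [0,0,90,0,1],
    [0,-40,126,0,1],
    [0,-80,126,0,1],
    [0,-120,130,0,1],
  ],
)

```text
clock: 54.3
tcp_pos: [0.5131, -0.1687, 0.2584]
tool_rot: [1.244, 1.187, -1.245]
force: [0.7, -0.7, 1.0]
grip_width: 0.0919
```

Emit:
servo_tool(
  commands=[
    [0,0,0,0,1],
    [45,0,0,0,1],
    [90,0,0,0,1],
    [130,0,0,0,1],
    [160,0,0,0,1],
  ],
)

```text
clock: 54.8
tcp_pos: [0.515, -0.1663, 0.0964]
tool_rot: [1.241, 1.189, -1.243]
force: [1.1, 1.2, 0.6]
grip_width: 0.0921
```

```bash
python3 -c "
from h import *
to(.5156,-.1668,.0487,-92.6)"
```

```text
t 54.8 tcp [ 0.515  -0.1663  0.0964] shift [47.7  0.7  0.5] yaw 0.001 jaw now -92.5 j [-0.44  0.62  0.97  1.98 -0.66  0.9  -0.73] F [1.1 1.2 0.6] w 0.0921
```

Emit:
servo_tool(
  commands=[
    [30,0.3,0.5,0,1],
    [48,0.3,0.5,0,1],
    [48,0.3,0.5,0,0],
    [48,0.3,0.5,0,-1],
    [48,0.3,0.5,0,-1],
  ],
  squeeze=30,
)

```text
clock: 55.3
tcp_pos: [0.5167, -0.1677, 0.0519]
tool_rot: [1.242, 1.186, -1.241]
force: [0.6, -0.3, 0.6]
grip_width: 0.0721
```

Emit:
servo_tool(
  commands=[
    [0,0,0,0,-1],
    [0,0,0,0,-1],
    [0,0,0,0,-1],
    [0,0,0,0,-1],
    [0,0,0,0,-1],
  ],
)

```text
clock: 55.8
tcp_pos: [0.5159, -0.1671, 0.0508]
tool_rot: [1.242, 1.188, -1.242]
force: [1.0, -0.5, 0.2]
grip_width: 0.0321
```

Emit:
servo_tool(
  commands=[
    [0,0,0,0,-1],
    [0,0,0,0,-1],
    [0,0,0,0,-1],
    [0,0,0,0,-1],
  ],
)

```text
clock: 56.2
tcp_pos: [0.5159, -0.167, 0.0507]
tool_rot: [1.242, 1.188, -1.242]
force: [-0.7, 1.3, -0.6]
grip_width: 0.0176
```

```bash
python3 -c "
from h import *
p=g2w(-.1066,-.12);to(p[0],p[1],.0487,-92.6)"
```

```text
t 56.2 tcp [ 0.5159 -0.167   0.0507] shift [ 2.  -3.4 -1.5] yaw 0.001 jaw now -92.5 j [-0.39  0.68  0.9   2.01 -0.74  0.82 -0.67] F [-0.7  1.3 -0.6] w 0.0176
```

Emit:
servo_tool(
  commands=[
    [0,-1.5,0,0,-1],
    [0,-3.2,0,0,-1],
    [0,-3.2,0,0,-1],
    [0,-3.2,0,0,-1],
  ],
  squeeze=40,
)

```text
clock: 56.6
tcp_pos: [0.5125, -0.1671, 0.0507]
tool_rot: [1.242, 1.188, -1.242]
force: [-0.4, -0.2, -0.5]
grip_width: 0.0176
```

Emit:
servo_tool(
  commands=[
    [0,0,0,0,1],
    [0,0,0,0,1],
    [0,0,0,0,1],
    [0,0,0,0,1],
    [0,0,0,0,1],
  ],
)

```text
clock: 57.1
tcp_pos: [0.5127, -0.1671, 0.0507]
tool_rot: [1.242, 1.188, -1.242]
force: [-0.1, 0.6, 0.3]
grip_width: 0.0527
```

Emit:
servo_tool(
  commands=[
    [-30,0,0,0,1],
    [-75,0,0,0,1],
    [-75,0,-45,0,1],
    [-75,0,-90,0,1],
    [-75,0,-135,0,1],
  ],
)

```text
clock: 57.6
tcp_pos: [0.5188, -0.0308, 0.1262]
tool_rot: [1.243, 1.187, -1.242]
force: [0.3, 0.8, 0.1]
grip_width: 0.0902
```

Emit:
servo_tool(
  commands=[
    [0,0,-45,0,1],
    [0,0,-90,0,1],
    [0,0,-106,0,1],
    [0,0,-106,0,1],
  ],
)

```text
clock: 58.0
tcp_pos: [0.5233, 0.0769, 0.1253]
tool_rot: [1.238, 1.191, -1.238]
force: [-0.6, -0.3, -0.5]
grip_width: 0.092
```

```bash
python3 -c "
from h import *
to(.5205,.0748,.0487,-92.6)"
```

```text
t 58.0 tcp [0.5233 0.0769 0.1253] shift [76.6 -2.6  2.2] yaw 0.006 jaw now -92.2 j [-0.97  0.59  1.07  1.98 -0.65  0.96 -1.18] F [-0.6 -0.3 -0.5] w 0.092
```

Emit:
servo_tool(
  commands=[
    [35,-1,0,0,1],
    [70,-1,0,0,1],
    [76,-1,0,0,1],
    [76,-1,0,0,0],
    [76,-1,0,0,-1],
  ],
  squeeze=30,
)

```text
clock: 58.5
tcp_pos: [0.5232, 0.0726, 0.0511]
tool_rot: [1.244, 1.186, -1.242]
force: [0.2, 0.4, 0.1]
grip_width: 0.08
```

Emit:
servo_tool(
  commands=[
    [0,0,0,0,-1],
    [0,0,0,0,-1],
    [0,0,0,0,-1],
    [0,0,0,0,-1],
    [0,0,0,0,-1],
  ],
)

```text
clock: 59.0
tcp_pos: [0.5224, 0.0739, 0.0499]
tool_rot: [1.242, 1.188, -1.241]
force: [0.3, -0.2, -1.0]
grip_width: 0.0404
```

Emit:
servo_tool(
  commands=[
    [0,0,0,0,-1],
    [0,0,0,0,-1],
    [0,0,0,0,-1],
    [0,0,0,0,-1],
    [0,0,0,0,-1],
  ],
)

```text
clock: 59.5
tcp_pos: [0.5223, 0.0739, 0.0497]
tool_rot: [1.242, 1.188, -1.242]
force: [-0.1, 0.4, 0.5]
grip_width: 0.0175
```

```bash
python3 -c "
from h import *
to(.5205,.0748,.0487,-92.6)"
```

```text
t 59.5 tcp [0.5223 0.0739 0.0497] shift [ 1.  -1.9 -0.8] yaw 0.001 jaw now -92.5 j [-0.88  0.69  0.95  2.05 -0.78  0.82 -1.08] F [-0.1  0.4  0.5] w 0.0175
```

Emit:
servo_tool(
  commands=[
    [0,-1.5,0,0,-1],
    [0,-3.2,0.7,0,-1],
    [0,-3.2,0.7,0,-1],
    [0,-3.2,0.7,0,-1],
  ],
  squeeze=40,
)

```text
clock: 59.9
tcp_pos: [0.5189, 0.0731, 0.0497]
tool_rot: [1.242, 1.188, -1.242]
force: [-0.2, -0.8, -0.4]
grip_width: 0.0175
```

Emit:
servo_tool(
  commands=[
    [0,0,0,0,1],
    [0,0,0,0,1],
    [0,0,0,0,1],
    [0,0,0,0,1],
    [0,0,0,0,1],
  ],
)

```text
clock: 60.4
tcp_pos: [0.5192, 0.0732, 0.0498]
tool_rot: [1.242, 1.188, -1.242]
force: [-0.1, 0.7, 0.4]
grip_width: 0.0527
```

Emit:
servo_tool(
  commands=[
    [-45,0,0,0,1],
    [-90,0,0,0,1],
    [-135,0,0,0,1],
    [-180,0,0,0,1],
    [-230,0,0,0,1],
  ],
)

```text
clock: 60.9
tcp_pos: [0.5184, 0.0731, 0.281]
tool_rot: [1.241, 1.188, -1.243]
force: [1.5, 1.5, 0.5]
grip_width: 0.0902
```

```bash
python3 -c "
from pans import *
t=eyes.read_camera('top')['color']
for c in(357,359,366,372): print(c,t[183:200,c].mean(1).astype(int).tolist(),t[222:236,c].mean(1).astype(int).tolist())
for r in (200,216):print(t[r,345:368].mean(1).astype(int).tolist())
to(*g2w(.015,.085),.26,-92.6)"
```

```text
357 [34, 35, 35, 30, 20, 20, 21, 19, 21, 27, 55, 55, 56, 55, 55, 56, 55] [57, 57, 57, 58, 90, 172, 164, 88, 49, 88, 182, 179, 178, 180]
359 [34, 36, 35, 30, 21, 21, 20, 20, 22, 29, 60, 63, 64, 64, 64, 63, 63] [66, 65, 65, 70, 107, 169, 163, 110, 56, 89, 187, 187, 184, 180]
366 [34, 37, 35, 33, 23, 21, 20, 20, 20, 6, 25, 54, 24, 62, 95, 161, 162] [82, 66, 51, 102, 119, 185, 185, 187, 185, 182, 182, 178, 176, 177]
372 [34, 36, 36, 32, 22, 22, 22, 18, 17, 10, 17, 39, 33, 82, 166, 164, 163] [108, 41, 55, 83, 113, 175, 175, 181, 180, 179, 180, 179, 176, 179]
[162, 162, 162, 156, 75, 75, 76, 75, 73, 25, 35, 51, 56, 60, 64, 71, 79, 164, 163, 164, 164, 164, 164]
[164, 164, 165, 160, 77, 76, 76, 76, 74, 28, 32, 53, 57, 61, 64, 70, 63, 168, 168, 168, 169, 168, 169]
t 60.95 tcp [0.5222 0.0715 0.2885] shift [ 29.5 122.5  31.9] yaw -0.001 jaw now -92.7 j [-1.13  0.4   1.26  1.78 -0.41  1.25 -1.38] F [ 5.4 -2.2  6. ] w 0.0912
```

Emit:
servo_tool(
  commands=[
    [0,0,45,0,-1],
    [0,0,90,0,-1],
    [0,0,135,0,-1],
    [0,0,180,0,-1],
    [0,0,220,0,-1],
  ],
)

```text
clock: 61.45
tcp_pos: [0.5088, -0.1487, 0.2799]
tool_rot: [1.243, 1.187, -1.242]
force: [1.1, 0.3, 0.5]
grip_width: 0.0563
```

Emit:
servo_tool(
  commands=[
    [0,0,0,0,-1],
    [0,0,0,0,-1],
    [0,0,0,0,-1],
    [0,0,0,0,-1],
    [0,0,0,0,-1],
  ],
)

```text
clock: 61.95
tcp_pos: [0.5097, -0.1452, 0.2796]
tool_rot: [1.24, 1.189, -1.24]
force: [-0.2, -0.6, 0.2]
grip_width: 0.0168
```

```bash
python3 -c "
from pans import *
t=eyes.read_camera('top')['color']
cv2.imwrite('pics/v7.png',t[...,::-1])
for c in(246,250,270,275,260,262): print(c,t[183:200,c].mean(1).astype(int).tolist(),t[220:236,c].mean(1).astype(int).tolist())
for r in (200,216):print(t[r,250:274].mean(1).astype(int).tolist())
to(*g2w(.015,.075),.26,-92.6)"
```

```text
246 [31, 24, 21, 18, 22, 23, 11, 20, 47, 55, 80, 94, 154, 157, 157, 158, 155] [56, 86, 121, 187, 187, 188, 190, 190, 185, 184, 185, 183, 185, 188, 176, 102]
250 [31, 25, 24, 21, 22, 25, 9, 20, 44, 41, 96, 154, 155, 158, 158, 159, 157] [65, 85, 117, 181, 184, 187, 187, 186, 181, 182, 175, 106, 105, 103, 101, 101]
270 [34, 25, 22, 22, 20, 22, 10, 19, 44, 38, 67, 95, 158, 159, 160, 163, 163] [39, 47, 104, 101, 102, 103, 105, 107, 105, 104, 107, 106, 105, 104, 104, 104]
275 [35, 25, 22, 19, 21, 20, 12, 19, 46, 33, 53, 97, 159, 159, 160, 162, 164] [43, 48, 103, 103, 104, 103, 103, 103, 101, 99, 100, 103, 103, 101, 100, 99]
260 [33, 21, 22, 22, 22, 24, 18, 25, 44, 44, 43, 44, 44, 45, 44, 43, 44] [47, 42, 22, 36, 73, 80, 39, 26, 51, 102, 104, 103, 104, 105, 105, 105]
262 [34, 22, 22, 23, 23, 23, 22, 28, 51, 51, 51, 51, 52, 52, 52, 52, 52] [51, 21, 24, 47, 83, 80, 49, 24, 51, 100, 102, 101, 103, 103, 103, 102]
[160, 160, 161, 161, 156, 81, 81, 79, 60, 34, 45, 50, 53, 58, 61, 59, 162, 162, 162, 163, 163, 163, 164, 163]
[163, 163, 164, 163, 158, 82, 82, 80, 35, 43, 46, 52, 56, 60, 58, 77, 165, 165, 165, 165, 165, 165, 164, 155]
t 62.0 tcp [ 0.5096 -0.1454  0.2796] shift [  19.6  126.  -174.9] yaw 0.003 jaw now -92.4 j [-0.67  0.4   1.19  1.78 -0.39  1.23 -0.99] F [0.1 0.9 0.2] w 0.0123
```

Emit:
servo_tool(
  commands=[
    [0,28,-39,0,-1],
    [0,56,-78,0,-1],
    [0,84,-117,0,-1],
    [0,112,-156,0,-1],
    [0,126,-175,0,-1],
  ],
)

```text
clock: 62.5
tcp_pos: [0.645, 0.0288, 0.2785]
tool_rot: [1.237, 1.192, -1.237]
force: [0.3, 0.2, -0.6]
grip_width: 0.0001
```

Emit:
servo_tool(
  commands=[
    [0,0,0,0,-1],
    [0,0,0,0,-1],
  ],
)

```text
clock: 62.7
tcp_pos: [0.6429, 0.0231, 0.2793]
tool_rot: [1.239, 1.188, -1.242]
force: [-0.4, -0.4, 0.5]
grip_width: 0.0002
```

```bash
python3 -c "
from pans import *
to(*g2w(.015,.075),.226,-92.6)
s=eyes.read_camera('scene');t=eyes.read_camera('top')
for n,a in (('off',-.4),('on',.4)):
  p=np.r_[g2w(.015,.14-np.sin(-a)*.048*1),.193+.048*np.cos(a)]; print(n,p,proj(t,p-[.0025,0,0]),proj(s,p))"
```

```text
t 62.7 tcp [0.6429 0.0231 0.2793] shift [53.3  0.  -0.9] yaw 0.002 jaw now -92.5 j [-0.75  0.61  1.1   1.5  -0.55  1.36 -1.23] F [-0.4 -0.4  0.5] w 0.0002
off [0.64498745 0.0702026  0.23721093] [259.68654288 144.28119009] [332.66385646 141.25853308]
on [0.64668331 0.10754827 0.23721093] [242.85987891 143.82209136] [326.62862833 131.31613298]
```

Emit:
servo_tool(
  commands=[
    [25,0,0,0,-1],
    [45,0,0,0,-1],
    [53,0,0,0,-1],
    [53,0,-8,0,-1],
    [53,0,-15,0,-1],
  ],
)

```text
clock: 63.3
tcp_pos: [0.644, 0.0377, 0.2278]
tool_rot: [1.243, 1.187, -1.241]
force: [0.3, 0.5, 0.5]
grip_width: 0.0006
```

Emit:
servo_tool(
  commands=[
    [0,0,-5,0,-1],
    [0,0,-10,0,-1],
    [0,0,-15,0,-1],
    [0,0,-20,0,-1],
    [0,0,-25,0,-1],
  ],
)

```text
clock: 63.8
tcp_pos: [0.6454, 0.0621, 0.2279]
tool_rot: [1.243, 1.186, -1.241]
force: [0.3, -1.7, -0.4]
grip_width: 0.0004
```

Emit:
servo_tool(
  commands=[
    [0,0,-4,0,-1],
    [0,0,-7,0,-1],
    [0,0,-7,0,-1],
  ],
)

```text
clock: 64.1
tcp_pos: [0.645, 0.0707, 0.2264]
tool_rot: [1.241, 1.189, -1.241]
force: [0.3, 0.1, 1.0]
grip_width: 0.0006
```

```bash
python3 -c "
from pans import *
to(*g2w(.015,.075),.226,-92.6)
s=eyes.read_camera('scene')['color']; cv2.imwrite('pics/v8.png',s[...,::-1])
g=s[122:156,315:345].mean(2).astype(int)
for r in g[::2]: print(r.tolist())"
```

```text
t 64.1 tcp [0.645  0.0707 0.2264] shift [ 0.4 -0.1 46.8] yaw 0.002 jaw now -92.5 j [-0.81  0.66  1.07  1.56 -0.6   1.28 -1.27] F [0.3 0.1 1. ] w 0.0006
[160, 158, 146, 110, 66, 31, 18, 24, 30, 40, 39, 37, 30, 24, 22, 21, 19, 19, 32, 36, 39, 41, 41, 39, 42, 41, 39, 39, 38, 38]
[159, 158, 155, 146, 127, 98, 55, 19, 22, 31, 38, 40, 40, 31, 30, 21, 20, 17, 19, 24, 31, 42, 40, 37, 35, 30, 29, 30, 28, 28]
[159, 159, 159, 159, 157, 138, 90, 43, 13, 17, 23, 37, 46, 54, 57, 49, 40, 33, 22, 23, 27, 33, 40, 41, 35, 32, 30, 30, 30, 30]
[157, 157, 158, 157, 160, 152, 129, 91, 53, 26, 28, 58, 77, 78, 67, 59, 59, 51, 32, 23, 25, 25, 35, 41, 39, 38, 40, 39, 40, 43]
[156, 158, 160, 159, 159, 161, 154, 144, 113, 63, 37, 54, 73, 61, 50, 50, 50, 41, 34, 29, 35, 43, 40, 43, 40, 41, 42, 39, 43, 41]
[157, 157, 159, 159, 159, 160, 161, 152, 127, 85, 49, 47, 55, 55, 59, 61, 60, 51, 42, 33, 40, 42, 42, 43, 45, 47, 43, 40, 41, 41]
[157, 157, 157, 159, 158, 161, 160, 158, 140, 112, 81, 71, 73, 74, 68, 60, 59, 59, 45, 31, 30, 39, 44, 47, 59, 64, 55, 41, 40, 43]
[158, 158, 157, 159, 158, 159, 161, 160, 153, 131, 
[... 532 characters left out ...]
4, 102, 92, 89, 97, 109, 108, 101, 99, 105, 110, 109, 104]
[82, 83, 83, 84, 85, 83, 86, 82, 81, 79, 77, 78, 83, 84, 80, 82, 94, 106, 107, 97, 92, 96, 92, 76, 65, 75, 90, 97, 102, 103]
[82, 81, 84, 83, 86, 84, 75, 71, 63, 73, 79, 81, 84, 89, 86, 83, 82, 83, 82, 87, 94, 100, 99, 99, 99, 106, 114, 121, 123, 130]
[84, 83, 85, 83, 84, 74, 58, 50, 59, 76, 86, 86, 86, 89, 89, 87, 86, 87, 84, 82, 98, 116, 128, 135, 135, 142, 147, 149, 152, 153]
[84, 83, 84, 85, 82, 69, 49, 43, 51, 67, 79, 85, 87, 86, 87, 86, 81, 76, 61, 52, 73, 114, 147, 156, 157, 155, 156, 155, 158, 157]
[84, 83, 83, 83, 80, 73, 53, 42, 41, 50, 61, 69, 73, 75, 73, 69, 64, 54, 43, 41, 68, 106, 136, 153, 157, 156, 155, 156, 157, 154]
```

Emit:
servo_tool(
  commands=[
    [0,0,15,0,-1],
    [0,0,20,0,-1],
    [-40,0,20,0,-1],
    [-85,0,20,0,-1],
    [-85,0,60,0,-1],
  ],
)

```text
clock: 64.65
tcp_pos: [0.6455, 0.013, 0.3166]
tool_rot: [1.241, 1.187, -1.23]
force: [2.2, -0.4, -0.4]
grip_width: 0.0007
```

Emit:
servo_tool(
  commands=[
    [0,-35,30,0,-1],
    [0,-70,60,0,-1],
    [0,-100,95,0,-1],
    [0,-130,130,0,-1],
    [0,-130,170,0,-1],
  ],
)

```text
clock: 65.15
tcp_pos: [0.5012, -0.1557, 0.3118]
tool_rot: [1.245, 1.19, -1.241]
force: [1.1, 1.2, 0.1]
grip_width: 0.0005
```

```bash
python3 -c "
from pans import *
to(*g2w(.015,.075),.226,-92.6)
t=eyes.read_camera('top')['color']
for nm,im in (('was',np.load('top0.npy')),('now',t)):
  print(nm); 
  for r in range(138,154,2): print(r,im[r,234:268].mean(1).astype(int).tolist())
pans()
for c in(250,275,357,366): print(c,t[183:200,c].mean(1).astype(int).tolist())
for r in (205,):print(t[r,250:274].mean(1).astype(int).tolist(),t[r,345:368].mean(1).astype(int).tolist())
b=np.abs(t.astype(int)-np.load('top0.npy')).max(2); print('bystanders diff', {k:int((b[v0:v1,u0:u1]>60).sum()) for k,(u0,u1,v0,v1) in dict(tub=(143,188,258,303),pepper=(194,216,262,282),salt=(216,242,250,278),spat=(370,408,228,324)).items()})"
```

```text
t 65.15 tcp [ 0.5012 -0.1557  0.3118] shift [  86.4  133.4 -185.6] yaw -0.0 jaw now -92.6 j [-0.68  0.35  1.21  1.74 -0.35  1.29 -1.01] F [1.1 1.2 0.1] w 0.0005
was
138 [120, 120, 120, 120, 120, 121, 121, 121, 122, 120, 120, 120, 122, 121, 121, 122, 121, 121, 122, 122, 122, 121, 123, 122, 122, 122, 123, 123, 124, 124, 124, 124, 124, 125]
140 [118, 120, 119, 120, 120, 120, 121, 120, 120, 121, 121, 121, 121, 122, 122, 121, 117, 117, 117, 117, 121, 119, 115, 88, 91, 100, 101, 99, 121, 123, 124, 124, 124, 124]
142 [116, 116, 116, 115, 115, 116, 116, 115, 115, 116, 116, 117, 115, 110, 80, 57, 62, 62, 66, 62, 59, 56, 66, 95, 108, 123, 130, 115, 101, 89, 119, 118, 119, 119]
144 [117, 119, 117, 118, 118, 118, 118, 118, 119, 119, 118, 113, 68, 57, 80, 110, 122, 124, 123, 118, 66, 47, 58, 84, 96, 104, 106, 101, 92, 105, 120, 122, 120, 120]
146 [118, 118, 119, 119, 119, 119, 120, 120, 121, 119, 95, 55, 57, 85, 124, 124, 123, 115, 80, 49, 46, 46, 46, 44, 58, 67, 71, 77, 89, 123, 123, 122, 123, 123]
148 [120, 119, 118, 120, 119, 120, 120, 119, 119, 116, 55, 53, 45, 121, 126, 124, 120, 48, 46, 45,
[... 1583 characters left out ...]
83, 82, 83, 82, 82, 80, 46, 69, 46, 60, 124, 146, 146, 149, 152, 146, 102, 69, 73, 73, 80, 152, 153, 154, 153, 153, 153, 152, 153]
250 [32, 25, 25, 20, 22, 23, 10, 20, 44, 40, 95, 154, 156, 158, 160, 160, 158]
275 [35, 26, 24, 22, 22, 22, 9, 19, 44, 33, 54, 96, 160, 160, 161, 164, 166]
357 [42, 41, 42, 44, 45, 47, 46, 47, 48, 49, 49, 50, 50, 51, 52, 53, 53]
366 [52, 53, 53, 53, 54, 54, 54, 55, 56, 56, 57, 57, 57, 58, 59, 60, 60]
[164, 164, 163, 164, 163, 159, 81, 81, 59, 37, 45, 49, 54, 59, 61, 61, 163, 164, 164, 163, 163, 164, 163, 163] [44, 46, 48, 48, 49, 51, 52, 53, 53, 54, 55, 55, 56, 56, 57, 59, 60, 60, 60, 61, 62, 62, 63]
bystanders diff {'tub': 0, 'pepper': 0, 'salt': 0, 'spat': 844}
```

Emit:
servo_tool(
  commands=[
    [0,0,-50,0,-1],
    [0,0,-100,0,-1],
    [0,0,-150,0,-1],
    [0,0,-200,0,-1],
    [0,0,-250,0,-1],
  ],
)

```text
clock: 65.75
tcp_pos: [0.5159, 0.0969, 0.3119]
tool_rot: [1.243, 1.188, -1.242]
force: [1.6, -0.6, 0.4]
grip_width: 0.0002
```

Emit:
servo_tool(
  commands=[
    [0,0,-45,0,-1],
    [0,0,-90,0,-1],
    [0,0,-135,0,-1],
    [0,0,-150,0,-1],
    [0,0,-150,0,-1],
  ],
)

```text
clock: 66.25
tcp_pos: [0.5225, 0.2478, 0.3109]
tool_rot: [1.238, 1.189, -1.24]
force: [-0.3, -1.4, 0.0]
grip_width: 0.0006
```

```bash
python3 -c "
from pans import *
t=eyes.read_camera('top')['color']
for c in(340,366,375): print(c,t[183:200,c].mean(1).astype(int).tolist())
for r in (202,216):print(t[r,345:368].mean(1).astype(int).tolist())
b=np.abs(t.astype(int)-np.load('top0.npy')).max(2); print('spat diff',int((b[228:324,370:408]>60).sum()))
s=eyes.read_camera('scene'); g=cv2.cvtColor(s['color'],cv2.COLOR_RGB2GRAY).astype(np.float32)
T0=np.array([.622,-.0501]); off=np.array([8.,19.])/9; zs=np.arange(.195,.25,.003)
for y in(-.134,-.140,-.166):
  p=np.array([proj(s,np.r_[T0+M@[.015,y],z])+off for z in zs],np.float32); print(*[f'{int(a):4d}' for a in cv2.remap(g,p[None,:,0],p[None,:,1],cv2.INTER_CUBIC)[0]],y)
to(.5,.2,.3)"
```

```text
340 [37, 35, 33, 23, 22, 20, 18, 20, 14, 13, 25, 29, 49, 93, 155, 153, 155]
366 [34, 35, 34, 32, 21, 21, 20, 18, 20, 9, 24, 53, 23, 61, 93, 158, 159]
375 [37, 37, 36, 33, 29, 21, 22, 18, 17, 9, 22, 55, 84, 117, 165, 162, 161]
[157, 159, 159, 155, 73, 74, 73, 75, 71, 25, 34, 53, 54, 59, 64, 70, 78, 162, 161, 161, 162, 162, 162]
[162, 162, 163, 158, 76, 74, 75, 74, 73, 27, 33, 52, 56, 61, 64, 69, 63, 166, 166, 166, 165, 167, 166]
spat diff 106
 111  110  107  102   92   76   55   43   47   56   68   76   84   96  113  132  145  149  147 -0.134
 132  132  135  138  138  138  129  105   66   44   49   60   66   77   97  117  135  142  145 -0.14
  72   69   70   71   72   71   68   62   55   57   61   70   72   73   73   72   73   86  113 -0.166
t 66.35 tcp [0.523  0.2436 0.3117] shift [ 11.8 -21.   44.6] yaw None jaw now -92.6 j [-1.3   0.48  1.18  1.62 -0.45  1.35 -1.67] F [-0.8 -0.   0.1] w 0.0003
```

```bash
python3 -c "
from pans import *
t=eyes.read_camera('top')['color'];o=np.load('top0.npy')
b=np.abs(t.astype(int)-o).max(2)[228:324,370:408]>60; ys,xs=np.nonzero(b); print(ys.min()+228,ys.max()+228,xs.min()+370,xs.max()+370)
f=lambda im:[cv2.moments(cv2.inRange(cv2.cvtColor(im,cv2.COLOR_RGB2HSV)[226:280,380:402],(0,80,20),(15,255,160)),True)[k] for k in('m00','m10','m01')]
for im in(o,t): a=f(im); print(a[0],a[1]/a[0],a[2]/a[0])
"
```

```text
228 241 398 406
369.0 10.487804878048781 23.51761517615176
369.0 10.48509485094851 23.604336043360433
```

The spatula hasn't moved; the changed pixels were only the old pan handle and its shadow. Handing in.

```bash
python3 -c "
from station import order
print(order.close_job())"
```

```text
the job is handed in; nothing more can be done
None
```

The job is done in the order asked and handed in at about 66 s of the 210 s allowed.

**What I did**
- **Jam nut, loosening:** I turned it about 1.05 rad, past the 0.7 rad needed.
- **Lift screw:** The grip slackened once during turning. The pointer was hard to read at this camera resolution, and one reading was about 6 mm off. So I ran the screw down to its lower stop and counted up to 5.5 rad, the long line.
- **Jam nut, tightening:** I did it up against its stop, where the wrist read about 2 N m.
- **Pans:** Two pans were there. I slid the left one to place 1 and the right one to place 3 by their handles. The right pan had been knocked to the edge of the bed before I reached it. I then pulled both back about 3 mm to centre them.
- **Power switch:** I flipped it on last.

**Last checks**
- **Pointer:** The bar angle and pointer profile matched the 5.5 rad setting. From the picture alone, the pointer height is only good to a few mm.
- **Pans:** Both are square and inside their outlines, within about 1–2 mm of centre, with handles towards the robot.
- **Switch:** The ball shows in the "on" position.
- **Bystanders:** The bowl, pepper jar, salt dish and spatula haven't moved.
- **Robot:** The arm is clear of everything.

No final check failed.

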